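Unpack the lamp-head discs and stack them on the build plate

ROBOT

A 6-joint arm with a two-finger parallel gripper is mounted at the origin on the work surface. World frame = base frame: x ahead of the robot, y to its left, z up, the work surface at z = 0. Lengths are in mm, angles in rad, forces in N, time in s.
With the tool pointing down it reaches from about 300 to 875 mm from the base axis. Payload 6.4 kg.
Tool frame: the origin (TCP) lies at the very end of the fingers, on their centre line; the grasp point (between the pads) lies 19 mm behind it (env.grip_depth is the distance from the TCP to the grasp point, in mm); z points along the fingers, y is the line along which they close (so a half turn about z gives the same grasp; the last joint's range is limited). The gripper opens to 88 mm and grips with 3 to 60 N. Pads are 18 mm wide; open, the fingers measure 123 mm over their backs; the gripper's body (75 mm by 187 mm) begins 45 mm behind the grasp point.
Start: joints at [-1.462, 0.181, 1.607, -0, 1.354, -0.206], TCP at [178.051, -546.753, 238.714] pointing down, gripper open.
Joint ranges: [-2.99, 2.99], [-0.89, 2.07], [0.3, 2.58], [-1.14, 4.28], [0, 2.63], [-3.12, 3.12]. Speed limits (rad/s): [2.57, 2.57, 3.01, 3.14, 3.14, 3.14].

INTERFACE

Orientations are given as a rotation vector (axis times angle).
In Python, from rig import env, imaging, job gives the robot as it stands. The module is installed in compiled form; this text tells all that it offers.
- The arm moves only by the shell command python3 -m inch 'ROWS'. ROWS is JSON, a list of rows, each an object with "offset": the shift along the tool's x, y, z in mm, a list of three; "yaw": the turn about the tool's z in rad; "claw": the opening, from -1 (shut) to 1 (fully open). In form: [{"offset": [tx, ty, tz], "yaw": yaw, "claw": claw}, ...]. A call has 1 to 8 rows; each row is the pose to reach, as a shift and turn from the pose commanded when the call began, along the tool's axes at that moment; what a row does not reach only later rows make up. A row lasts 1/10 s, in which the tool goes at most 50 mm and 8.59 degrees, less where a joint would pass 70% of its speed; a pose out of reach is approached as far as the arm can. A call with a gripper value outside its range is refused whole. The fingers move at their own pace and stop on an object; the grip force is fixed at half the most. Time passes only in rows, so rows that repeat a pose let the fingers close. It gives the time, the measured TCP pose, the force, the opening and the grip force at its end, in the units of the state.
- env.sense(): the state, without advancing time (a new reading comes with each control period).
- imaging.snapshot(name): name is "scene" or "top" or "wrist"; returns (picture, depth): 480x640x3 uint8, red, green, blue; 480x640 float32, mm along the optical axis (not along the pixel's ray), 0 where there is no reading.
- imaging.camera_params(name): a dict with "camera_matrix" (3x3 intrinsics, pixels), "R" (3x3) and "t" (3): a world point X has camera coordinates R X + t; the wrist camera has in their place "tool_from_camera" (4x4, takes a point from camera to tool coordinates, whose origin is the TCP and whose axes are the flange's). Camera axes: x right, y down, z forward; pixel columns grow to the right and rows downward; lengths in mm; the calibration is good to about 2 mm. A picture is of the moment at which its call begins: read the wrist's pose just before it. camera_params takes no time and is no camera call.
- job.hand_in(): hands the job in; it is judged then, once.
Trained networks look in the newest picture that a camera, given by its name, has taken for a name from the list of things; names that differ only in an ending like _2 or _b are one class to them, and where a whole thing is asked for, a point or a joint stands for the part that bears it (a point fixed in the world has none). Each returns a list of dicts, best first, with "p" (0 to 1); they miss things now and then, are a little off and sometimes report something else, mostly with a low value. They report only what shows in the picture. A call takes as long as a camera call. They do not tell look-alikes from the thing itself.
- imaging.masks_of(target, camera): "region" (480x640 bool, what is visible of it) and "at" ([column, row] in pixels, amid what is visible of it).
The state is a dict: "clock": time; "qpos": joint angles; "qvel": joint speeds; "joint_torque": joint torques, N m; "ee_pos": TCP position; "tcp_rot": TCP orientation; "wrist_force": force on the tool from outside, world axes, zero at the start; "torque": the same for the moment, N m; "width": opening from 0.0 (shut) to 1.0 (fully open); "gripper_force": force on a finger pad.
Only numpy, scipy, OpenCV 4.12 (cv2) and the standard library are available. Lean on these libraries where they do the work, as an engineer would, in place of code of your own. Each camera call takes 0.05 s, during which the arm holds its last target. There are 200 camera calls.

TASK

Push both flaps of the grey transit box all the way back so that the box stands open, then take out every disc in it and lay them flat on the round steel plate as one neat stack, centred on the plate, the widest disc at the bottom and each narrower one above. When the box is empty and the stack is complete, fold both flaps of the box down shut again, and do not push the other things on the bench about.

Things in the scene. Friction and masses are not known exactly. Their poses are not given: they have to be found in the camera images.
- box: Grey plastic transit box, open-topped, fixed: 310 mm long (its x) by 210 mm wide (its y) by 45 mm high, walls and floor 5 mm (inside 300 x 200 mm). Origin: centre of its underside. Its x axis points roughly away from the robot, y to its left side. The discs lie flat in it, in a zigzag row along x. A flap is hinged on each long rim; 35 mm lies between the flaps' free edges when both are shut.
- flap_left (a joint): Angle (rad) of the left flap: grey panel with black edge strip, 300 x 85 x 4 mm, hinged along x at the box's y = +102.5 mm, z = 45 mm. 0 = shut (level, pointing inwards), 1.57 = upright, 2.3 = end stop, leaning outwards. A friction hinge (0.07 N m, 1 to 2 N at the free edge) holds it at any angle. It starts half raised (0.35 to 0.7).
- flap_right (a joint): Angle of the right flap: the mirror image, hinged at the box's y = -102.5 mm, z = 45 mm, same meaning of the values. Either flap can be pushed open with the fingers from inside, entering between the free edges (a gap of 40 mm or more at the start), and pushed shut from outside.
- plate_top (a point): Centre of the top face of the round steel build plate, 12 mm above the bench; the plate is fixed, 130 mm in diameter, flat, with two dashed circles (72 and 116 mm diameter) marked around its centre.
- heat_sink: Flat disc, 66 mm diameter, 14 mm thick: bare aluminium heat-sink disc with grooves round its rim. Flat on both faces, either face may be up. Origin at its middle (half the thickness above its underside); z is its axis. May be absent (None at the start).
- insulator: Flat disc, 58 mm diameter, 12 mm thick: glazed white ceramic insulator disc. Flat on both faces, either face may be up. Origin at its middle (half the thickness above its underside); z is its axis. May be absent (None at the start).
- board: Flat disc, 50 mm diameter, 10 mm thick: round LED circuit board, green face with small yellow LEDs, on an aluminium carrier. Flat on both faces, either face may be up. Origin at its middle (half the thickness above its underside); z is its axis. May be absent (None at the start).
- diffuser: Flat disc, 42 mm diameter, 10 mm thick: matt white plastic diffuser disc. Flat on both faces, either face may be up. Origin at its middle (half the thickness above its underside); z is its axis. May be absent (None at the start).
- cover: Flat disc, 34 mm diameter, 10 mm thick: plain black plastic cover disc. Flat on both faces, either face may be up. Origin at its middle (half the thickness above its underside); z is its axis. May be absent (None at the start).
- spool: Bystander: solder spool, 52 mm diameter, 38 mm high, standing on the bench. Origin: centre of underside.
- screwdriver: Bystander: black-handled screwdriver, 170 mm long, lying on the bench.
- flux: Bystander: amber bottle, 48 mm diameter, 100 mm high. Origin: centre of underside.
- brush: Bystander: wooden-handled cleaning brush lying on the bench.
- pot: Bystander: dark steel cup, 70 mm diameter, 80 mm high. Origin: centre of underside.
Things that resemble listed ones, but are neither listed nor needed, are in the scene too. Leave any orange or turquoise look-alike of the diffuser alone.

How it is judged:
By the outcome, as a careful person would: the job done as asked, in the order asked, and still so for the second after the job is handed in, with the robot touching nothing.
Of heat_sink, insulator, board, diffuser, cover only 3 to 5 are there at a start; the rules pass over those that are not, and their reading is None.
At some moment in a run one of heat_sink, insulator, board, diffuser, cover may be knocked a few centimetres aside while the robot is not near it.
Once in a run the grip may slacken for a moment while it holds something.
It also fails if it takes over 210 s, if anything falls off the work surface, if the arm or the gripper's body presses on something with over 40 N, if the wrist force passes 120 N, or if a joint passes its speed limit or range.

## Working session

There is one attempt and no reset: what is moved stays moved. The work goes in short steps, Python scripts to look and compute and a shell command to move; the robot and the scene stay as the last step left them, time stands still between calls to the robot, and variables do not carry over. Pictures are saved under pics/ and viewed, at most 14 in all, crops included, and the job is handed in when it is done.

```bash
mkdir -p pics
cat > h.py <<'E'
import numpy as np, cv2
from rig import env, imaging, job
from scipy.spatial.transform import Rotation as Ro
def cam(name):
    p=imaging.camera_params(name); K=np.array(p["camera_matrix"])
    if name=="wrist":
        s=env.sense(); T=np.eye(4); T[:3,:3]=Ro.from_rotvec(s["tcp_rot"]).as_matrix(); T[:3,3]=s["ee_pos"]
        M=T@np.array(p["tool_from_camera"]); return K,M
    R=np.array(p["R"]);t=np.array(p["t"]); M=np.eye(4); M[:3,:3]=R.T; M[:3,3]=-R.T@t; return K,M
def snap(name,fn=None):
    K,M=cam(name); rgb,d=imaging.snapshot(name)
    if fn: cv2.imwrite("pics/"+fn,rgb[:,:,::-1])
    return rgb,d,K,M
def cloud(d,K,M):
    v,u=np.mgrid[:480,:640]; P=np.stack([(u-K[0,2])/K[0,0]*d,(v-K[1,2])/K[1,1]*d,d],-1)
    return P@M[:3,:3].T+M[:3,3]
def pix(X,K,M):
    c=(np.asarray(X)-M[:3,3])@M[:3,:3]; q=c@K.T; return q[...,:2]/q[...,2:]
def ray(u,v,z,K,M):
    r=M[:3,:3]@np.array([(u-K[0,2])/K[0,0],(v-K[1,2])/K[1,1],1]); return M[:3,3]+r*(z-M[2,3])/r[2]
E
python3 - <<'E'
from h import *
s=env.sense(); print({k:np.round(v,3).tolist() for k,v in s.items()})
for n in ("scene","top"):
    snap(n,n+"0.png"); K,M=cam(n); print(n,M[:3,3].round(),M[:3,2].round(2))
p=imaging.camera_params("wrist"); print(np.round(p["tool_from_camera"],2))
E
```

```text
{'clock': 0.0, 'qpos': [-1.462, 0.182, 1.608, 0.0, 1.354, -0.206], 'qvel': [-0.0, -0.002, -0.001, 0.002, 0.001, 0.0], 'joint_torque': [0.001, -43.386, -34.185, 0.07, 0.038, -0.0], 'ee_pos': [178.008, -546.175, 237.807], 'tcp_rot': [-3.101, -0.492, -0.0], 'wrist_force': [0.031, -0.454, -1.293], 'torque': [-0.0, 0.001, 0.021], 'gripper_force': 0.0, 'width': 1.002}
scene [ 974. -692.  937.] [-0.35  0.57 -0.74]
top [ 480.  -31. 1138.] [ 0.1   0.02 -0.99]
[[ 0.000e+00 -9.700e-01 -2.600e-01  6.552e+01]
 [ 1.000e+00  0.000e+00 -0.000e+00 -6.000e-02]
 [ 0.000e+00 -2.600e-01  9.700e-01 -1.470e+02]
 [ 0.000e+00  0.000e+00  0.000e+00  1.000e+00]]
```

View pics/top0.png

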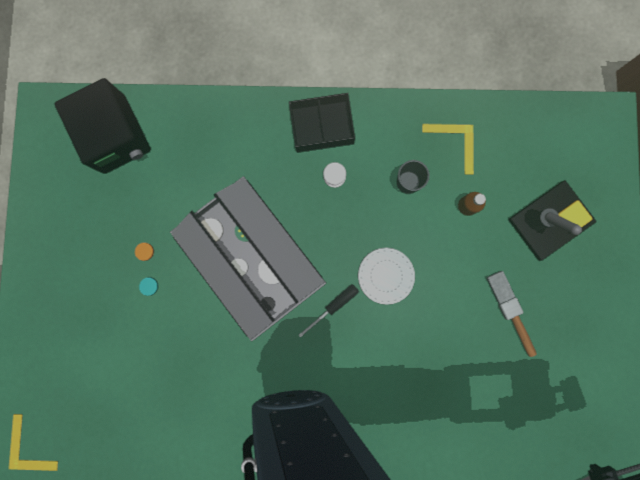

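View pics/scene0.png

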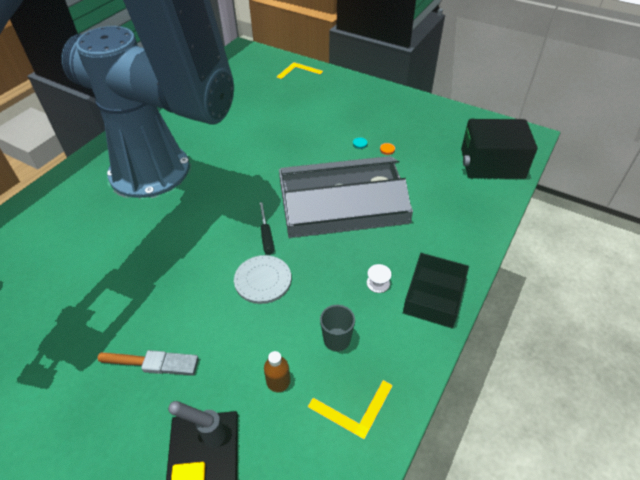

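The top view shows the box at (248,258), with both flaps half raised. Five discs are inside:
- whitish at (212,230)
- green board at (241,235)
- small white at (239,267)
- large light at (268,270)
- black at (267,303)

The plate is at (386,276). The orange (144,252) and turquoise (148,286) look-alikes are outside the box. The spool is at (335,175) and the screwdriver at (330,310).

```bash
cat > meas.py <<'E'
from h import *
rgb,d,K,M=snap("top"); P=cloud(d,K,M)
def get(n):
    r=imaging.masks_of(n,"top"); return r
b=get("box")[:2]
for x in b: print("box",x["p"],x["at"],x["region"].sum())
R=b[0]["region"]
m=cv2.dilate(R.astype(np.uint8),np.ones((9,9)))>0
m&=(P[...,2]>30)&(d>0)
Q=P[m]
rect=cv2.minAreaRect(Q[:,:2].astype(np.float32)); print("rect",rect, "z",np.percentile(Q[:,2],[1,50,99]))
for n in ("plate_top","heat_sink","insulator","board","diffuser","cover","spool","flux","pot","screwdriver","brush"):
    for x in get(n)[:2]:
        if n=="plate_top": 
            q=P[x["region"]]; 
        q=P[x["region"]&(d>0)]
        print(n,round(x["p"],2),np.round(x["at"]),x["region"].sum(),np.median(q,0).round(1),"ext",(np.percentile(q,98,0)-np.percentile(q,2,0)).round())
E
python3 meas.py
python3 - <<'E'
from h import *
im=cv2.imread("pics/top0.png")[165:350,160:420]; cv2.imwrite("pics/crop0.png",cv2.resize(im,None,fx=3,fy=3,interpolation=cv2.INTER_CUBIC))
E
```

```text
box 0.75 [244.6, 257.6] 12035
box 0.41 [220.0, 275.6] 4373
rect ((529.4148559570312, 162.4617156982422), (310.24090576171875, 213.65802001953125), 39.174957275390625) z [42.26736343 68.87859396 91.72461458]
plate_top 0.86 [386. 274.] 2523 [ 494.2 -155.5   11.1] ext [117. 116.   9.]
heat_sink 0.5 [266. 274.] 274 [492.6 121.7  18.4] ext [48. 42. 10.]
insulator 0.62 [216. 228.] 286 [596.4 245.6  16.7] ext [46. 41. 13.]
board 0.66 [239. 236.] 90 [581.7 188.7  15.3] ext [32. 27.  9.]
board 0.44 [388. 276.] 2516 [ 495.9 -155.2   11.1] ext [116. 117.   9.]
diffuser 0.73 [151. 288.] 261 [458.5 394.1  10. ] ext [37. 38. 10.]
diffuser 0.64 [243. 266.] 174 [512.2 180.9  14.4] ext [34. 33. 15.]
cover 0.5 [268. 301.] 110 [426.9 113.   14.8] ext [25. 23.  9.]
cover 0.18 [414. 174.] 880 [ 724.6 -209.8   36.9] ext [63. 63. 82.]
spool 0.66 [335. 172.] 464 [724.6 -30.9  37. ] ext [58. 46. 42.]
flux 0.72 [213. 228.] 296 [596.9 246.6  16.6] ext [46. 42. 12.]
flux 0.67 [470. 204.] 470 [ 657.  -334.2   67.7] ext [42. 36. 90.]
pot 0.57 [415. 174.] 889 [ 725.4 -209.1   36.5] ext [64. 63. 82.]
screwdriver 0.82 [340. 297.] 422 [437.8 -51.3  22. ] ext [ 93. 104.  16.]
brush 0.94 [512. 302.] 1235 [ 437.9 -430.8   16.7] ext [172.  92.  19.]
```

View pics/crop0.png

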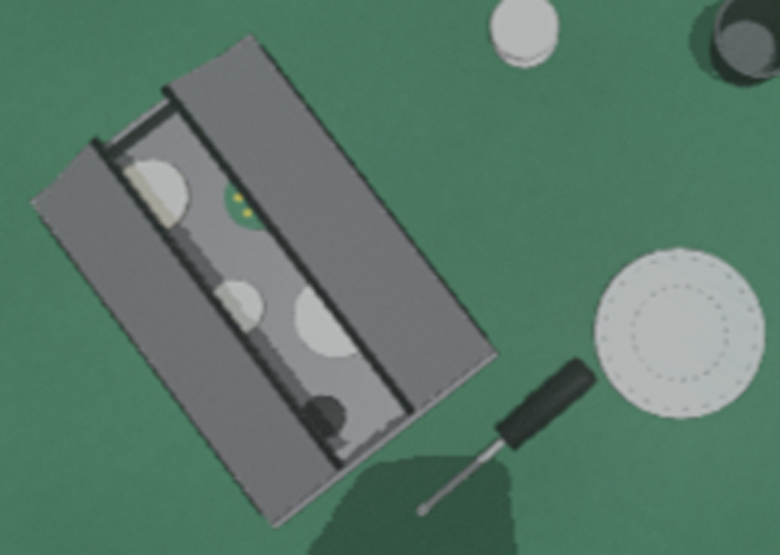

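```bash
cat > box.py <<'E'
from h import *
C=np.array([529.4,162.5]); A=np.radians(39.17)
def tobox(P):
    c,s=np.cos(A),np.sin(A); q=np.array(P,float).copy(); x=q[...,0]-C[0]; y=q[...,1]-C[1]
    q[...,0]=c*x+s*y; q[...,1]=-s*x+c*y; return q
def toworld(b):
    c,s=np.cos(A),np.sin(A); b=np.asarray(b,float); return np.array([C[0]+c*b[0]-s*b[1],C[1]+s*b[0]+c*b[1]])
def go(w,psi=None):
    """offset (tool axes) + yaw needed to get TCP to world w (x,y,z) with tool x at angle psi (rad world)"""
    s=env.sense(); R=Ro.from_rotvec(s["tcp_rot"]).as_matrix(); o=R.T@(np.array(w)-s["ee_pos"])
    p0=np.arctan2(R[1,0],R[0,0]); yaw=None if psi is None else (p0-psi+np.pi)%(2*np.pi)-np.pi
    print("now",s["ee_pos"].round(1) if hasattr(s["ee_pos"],'round') else s["ee_pos"],"psi",round(np.degrees(p0),1),"offset",o.round(1),"yaw",yaw)
E
python3 - <<'E'
from box import *
rgb,d,K,M=snap("top"); P=cloud(d,K,M); B=tobox(P)
m=(abs(B[...,0])<175)&(abs(B[...,1])<125)&(B[...,2]>30)&(d>0)
q=B[m]; print(np.percentile(q,[.5,99.5],axis=0).round(1))
for sgn in (1,-1):
    f=q[(q[:,1]*sgn>35)&(q[:,1]*sgn<98)&(abs(q[:,0])<140)]
    pf=np.polyfit(sgn*f[:,1],f[:,2],1); print(sgn,"theta",-np.arctan(pf[0]),"z at hinge",np.polyval(pf,102.5))
    e=q[(q[:,1]*sgn>5)&(q[:,1]*sgn<60)&(abs(q[:,0])<140)]; print("edge y",np.percentile(e[:,1]*sgn,1),"zmax",np.percentile(e[:,2],99))
    o=B[(abs(B[...,0])<140)&(B[...,1]*sgn>90)&(B[...,1]*sgn<125)&(B[...,2]>30)]; print("outer",np.percentile(o[:,1],[1,99]))
go([*C,200],A-np.pi/2); go([*C,200],A+np.pi/2)
E
```

```text
[[-154.  -106.    40.8]
 [ 151.5  104.8   92.4]]
1 theta 0.5273645144969812 z at hinge 49.14797452596439
edge y 28.639666924755964 zmax 93.08369569773015
outer [ 90.12524137 105.89274752]
-1 theta 0.4902159857810302 z at hinge 49.54049873678911
edge y 28.276401739142116 zmax 90.36365004941231
outer [-106.69914099  -90.18338002]
now [ 178.1 -546.7  238.7] psi 18.0 offset [ 553.7 -565.6   38.7] yaw 1.2019861022276226
now [ 178.1 -546.7  238.7] psi 18.0 offset [ 553.7 -565.6   38.7] yaw -1.939606551362171
```

```bash
python3 -m inch '[{"offset":[277,-283,0],"yaw":-0.97,"claw":-1},{"offset":[277,-283,0],"yaw":-0.97,"claw":-1},{"offset":[277,-283,0],"yaw":-0.97,"claw":-1},{"offset":[277,-283,0],"yaw":-0.97,"claw":-1},{"offset":[277,-283,0],"yaw":-0.97,"claw":-1},{"offset":[277,-283,0],"yaw":-0.97,"claw":-1},{"offset":[277,-283,0],"yaw":-0.97,"claw":-1},{"offset":[277,-283,0],"yaw":-0.97,"claw":-1}]'
python3 -c "
from box import *
go([*C,180],A+np.pi/2)"
```

```text
clock: 1.6
ee_pos: [354.4, -189.9, 239.1]
tcp_rot: [2.513, 1.884, 0.001]
wrist_force: [1.2, -0.1, 0.6]
width: 0.295
gripper_force: 0.0
now [ 354.4 -189.9  239.1] psi 73.7 offset [387.4  69.2  59. ] yaw -0.9677466028430413
```

```bash
python3 -m inch '[{"offset":[387,69,59],"yaw":-0.97,"claw":-1},{"offset":[387,69,59],"yaw":-0.97,"claw":-1},{"offset":[387,69,59],"yaw":-0.97,"claw":-1},{"offset":[387,69,59],"yaw":-0.97,"claw":-1},{"offset":[387,69,59],"yaw":-0.97,"claw":-1},{"offset":[387,69,59],"yaw":-0.97,"claw":-1},{"offset":[387,69,59],"yaw":-0.97,"claw":-1},{"offset":[387,69,59],"yaw":-0.97,"claw":-1}]'
python3 -c "
from box import *
go([*C,60],A+np.pi/2)"
```

```text
clock: 2.4
ee_pos: [529.9, 162.3, 179.5]
tcp_rot: [1.344, 2.839, 0.0]
wrist_force: [1.2, -0.2, 0.6]
width: 0.004
gripper_force: 0.0
now [529.9 162.3 179.5] psi 129.3 offset [  0.5  -0.3 119.5] yaw 0.0030419984557572555
```

```bash
python3 -m inch '[{"offset":[0,0,50],"yaw":0,"claw":-1},{"offset":[0,0,100],"yaw":0,"claw":-1},{"offset":[0,0,137],"yaw":0,"claw":-1},{"offset":[0,0,137],"yaw":0,"claw":-1}]'; python3 -m inch '[{"offset":[18,0,-2],"yaw":0,"claw":-1},{"offset":[33,0,-12],"yaw":0,"claw":-1},{"offset":[48,0,-22],"yaw":0,"claw":-1},{"offset":[63,0,-30],"yaw":0,"claw":-1},{"offset":[78,0,-36],"yaw":0,"claw":-1},{"offset":[93,0,-38],"yaw":0,"claw":-1},{"offset":[105,0,-38],"yaw":0,"claw":-1},{"offset":[114,0,-38],"yaw":0,"claw":-1}]'
cat > flap.py <<'E'
from box import *
rgb,d,K,M=snap("top"); P=cloud(d,K,M); B=tobox(P)
s=env.sense(); print("tcp box",tobox(s["ee_pos"]),"F box",(tobox(np.r_[np.array(s["wrist_force"])[:2]+C,s["wrist_force"][2]])).round(1))
for sgn in (1,-1):
    y=B[...,1]*sgn; z=B[...,2]; m=(d>0)&(abs(B[...,0])<140)&(abs(B[...,0])>60)&(((y>108)&(y<170)&(z>48)&(z<135))|((y>25)&(y<98)&(z>47)&(z<135)))
    f=B[m]; 
    if len(f)>100:
        a=np.arctan2(f[:,2]-47,102.5-sgn*f[:,1]); print(sgn,len(f),"theta",np.percentile(a,[10,50,90]).round(2),"ymax",np.percentile(sgn*f[:,1],99).round(1),"zmax",np.percentile(f[:,2],99).round(1))
E
python3 flap.py
```

```text
clock: 2.8
ee_pos: [524.3, 159.7, 37.3]
tcp_rot: [-1.343, -2.829, 0.009]
wrist_force: [-0.1, 0.4, -0.0]
width: 0.003
gripper_force: 0.0
clock: 3.6
ee_pos: [455.9, 249.1, 80.4]
tcp_rot: [-1.346, -2.838, 0.001]
wrist_force: [1.8, -1.9, 0.3]
width: 0.007
gripper_force: 0.8
tcp box [ -2.5595621  114.60778164  80.10679027] F box [0.4 0.8 1.2]
1 948 theta [2.12 2.17 2.25] ymax 151.6 zmax 117.7
-1 2349 theta [0.48 0.54 0.65] ymax 97.3 zmax 89.9
```

```bash
python3 -m inch '[{"offset":[4,0,0],"yaw":0,"claw":-1},{"offset":[7,0,0],"yaw":0,"claw":-1},{"offset":[9,0,0],"yaw":0,"claw":-1},{"offset":[9,0,0],"yaw":0,"claw":-1}]'; python3 flap.py
```

```text
clock: 4.05
ee_pos: [451.3, 255.2, 80.5]
tcp_rot: [-1.348, -2.837, 0.0]
wrist_force: [-0.4, -1.8, -0.0]
width: 0.001
gripper_force: 0.2
tcp box [ -1.96902078 121.13768363  80.52086044] F box [-0.3 -1.1  0.4]
1 1158 theta [2.27 2.32 2.42] ymax 160.4 zmax 110.2
-1 2345 theta [0.49 0.54 0.65] ymax 97.3 zmax 89.9
```

```bash
python3 -m inch '[{"offset":[2,0,0],"yaw":0,"claw":-1},{"offset":[4,0,0],"yaw":0,"claw":-1},{"offset":[4,0,0],"yaw":0,"claw":-1}]'; python3 flap.py
```

```text
clock: 4.4
ee_pos: [450.2, 257.4, 81.2]
tcp_rot: [1.346, 2.835, -0.001]
wrist_force: [3.1, -6.2, 0.8]
width: 0.001
gripper_force: 3.0
tcp box [ -1.56742431 123.62857808  81.13063114] F box [-1.1 -6.6  0.6]
1 1217 theta [2.28 2.33 2.44] ymax 161.1 zmax 109.4
-1 2341 theta [0.49 0.54 0.65] ymax 97.2 zmax 90.0
```

Left flap is at its stop. Now the right one.

```bash
python3 -m inch '[{"offset":[-40,0,0],"yaw":0,"claw":-1},{"offset":[-85,0,0],"yaw":0,"claw":-1},{"offset":[-124,0,18],"yaw":0,"claw":-1},{"offset":[-124,0,38],"yaw":0,"claw":-1},{"offset":[-124,0,38],"yaw":0,"claw":-1}]'; python3 -m inch '[{"offset":[-18,0,-2],"yaw":0,"claw":-1},{"offset":[-33,0,-12],"yaw":0,"claw":-1},{"offset":[-48,0,-22],"yaw":0,"claw":-1},{"offset":[-63,0,-30],"yaw":0,"claw":-1},{"offset":[-78,0,-36],"yaw":0,"claw":-1},{"offset":[-93,0,-38],"yaw":0,"claw":-1},{"offset":[-105,0,-38],"yaw":0,"claw":-1},{"offset":[-114,0,-38],"yaw":0,"claw":-1}]';python3 -m inch '[{"offset":[-4,0,0],"yaw":0,"claw":-1},{"offset":[-7,0,0],"yaw":0,"claw":-1},{"offset":[-9,0,0],"yaw":0,"claw":-1},{"offset":[-9,0,0],"yaw":0,"claw":-1}]'; python3 flap.py
```

```text
clock: 4.95
ee_pos: [525.5, 161.1, 40.2]
tcp_rot: [-1.349, -2.832, 0.004]
wrist_force: [-0.5, -0.5, 0.7]
width: 0.005
gripper_force: 0.0
clock: 5.75
ee_pos: [599.6, 72.9, 80.2]
tcp_rot: [-1.349, -2.836, 0.0]
wrist_force: [-0.2, 1.8, -1.3]
width: 0.006
gripper_force: 0.9
clock: 6.15
ee_pos: [605.0, 66.8, 80.6]
tcp_rot: [-1.348, -2.838, 0.0]
wrist_force: [-0.9, 0.3, 0.9]
width: 0.002
gripper_force: 0.2
tcp box [  -1.71932089 -121.88961768   80.69197781] F box [0.2 0.  0.4]
1 1105 theta [2.28 2.32 2.39] ymax 160.8 zmax 108.9
-1 679 theta [2.24 2.28 2.36] ymax 158.7 zmax 113.1
```

```bash
python3 -m inch '[{"offset":[-2,0,0],"yaw":0,"claw":-1},{"offset":[-4,0,0],"yaw":0,"claw":-1},{"offset":[-6,0,0],"yaw":0,"claw":-1},{"offset":[-6,0,0],"yaw":0,"claw":-1}]'; python3 flap.py;  python3 -m inch '[{"offset":[40,0,-10],"yaw":0,"claw":-1},{"offset":[80,0,-40],"yaw":0,"claw":-1},{"offset":[105,-20,-85],"yaw":0,"claw":0},{"offset":[105,-60,-120],"yaw":0,"claw":0},{"offset":[105,-60,-170],"yaw":0,"claw":0},{"offset":[105,-60,-200],"yaw":0,"claw":0},{"offset":[105,-60,-200],"yaw":0,"claw":0}]'
python3 - <<'E'
from box import *
rgb,d,K,M=snap("wrist","w1.png"); s=env.sense()
P=cloud(d,K,M)
for n in ("heat_sink","insulator","board","diffuser","cover"):
    for x in imaging.masks_of(n,"wrist")[:2]:
        q=P[x["region"]&(d>0)]; q=q[q[:,2]>9]
        (c,wh,a)=cv2.minAreaRect(tobox(q)[:,:2].astype(np.float32)); print(n,round(x["p"],2),np.round(x["at"]),"box",np.round(c,1),np.round(wh,1),"z",np.median(q[:,2]).round(1),"world",toworld(c).round(1))
E
```

```text
clock: 6.6
ee_pos: [608.1, 63.2, 80.5]
tcp_rot: [-1.347, -2.836, -0.001]
wrist_force: [-2.9, 4.6, 1.9]
width: 0.005
gripper_force: 2.7
tcp box [  -1.70956243 -126.69833331   80.53017294] F box [0.9 6.2 1.5]
1 1120 theta [2.28 2.32 2.41] ymax 160.7 zmax 109.3
-1 688 theta [2.3  2.34 2.43] ymax 162.2 zmax 109.8
clock: 7.35
ee_pos: [499.1, 105.3, 287.5]
tcp_rot: [1.343, 2.827, 0.007]
wrist_force: [0.3, 0.2, -0.1]
width: 0.44
gripper_force: 0.0
heat_sink 0.9 [324. 194.] box [-55.9 -26.1] [64.  64.7] z 19.9 world [502.5 106.9]
insulator 0.6 [485. 134.] box [104.9  32.7] [56.2 56.8] z 18.1 world [590.1 254.2]
board 0.57 [431. 197.] box [ 54.4 -31.4] [49.4 50. ] z 16.2 world [591.5 172.5]
diffuser 0.94 [375. 133.] box [-3.9 31.9] [40.3 40.8] z 16.0 world [506.2 184.8]
cover 0.61 [266. 136.] box [-110.9   29.5] [32.7 31.7] z 15.9 world [424.8 115.3]
cover 0.19 [375. 133.] box [-3.5 31.9] [40.9 40.9] z 16.0 world [506.5 185. ]
```

View pics/w1.png

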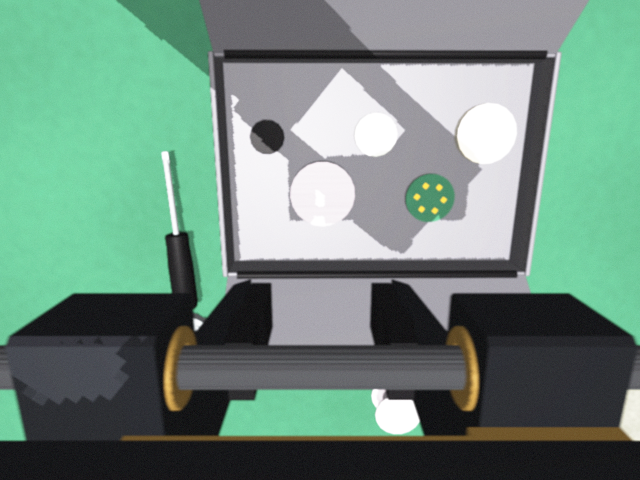

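All five discs show in the wrist view. Their measured diameters (64, 56, 50, 40 and 32 mm) match heat_sink (324,194), insulator (485,134), board (431,197), diffuser (375,133) and cover (266,136). The white diffuser in the box is the one meant. The orange and turquoise discs are outside on the bench and stay there. Both flaps are at their stops.

```bash
python3 -c "
from box import *
go([502.5,106.9,60],A+np.pi/2); print(np.round(env.sense()['qpos'],2))"
```

```text
now [495.3 105.7 278.9] psi 129.2 offset [ -4.    6.9 218.9] yaw 0.0003204577028155242
[-0.02 -0.01  1.73 -0.    1.42 -0.71]
```

```bash
cat > disc.py <<'E'
from box import *
import sys
def disc(n,c="wrist",zmin=9,k=1,snapit=True):
    rgb,d,K,M=snap(c); P=cloud(d,K,M); out=[]
    for x in imaging.masks_of(n,c)[:k]:
        q=P[x["region"]&(d>0)]; q=q[q[:,2]>zmin]
        if len(q)<20: continue
        z=np.percentile(q[:,2],60); q=q[abs(q[:,2]-z)<3]
        (cc,r)=cv2.minEnclosingCircle(q[:,:2].astype(np.float32)); (c2,wh,a)=cv2.minAreaRect(q[:,:2].astype(np.float32))
        print(c,n,round(x["p"],2),"circ",np.round(cc,1),round(r,1),"rect",np.round(c2,1),np.round(wh,1),"z",z.round(1),"box",tobox(np.r_[c2,z]).round(1))
        out.append(np.r_[c2,z])
    return out
if __name__=="__main__":
    for n in sys.argv[2:]: disc(n,sys.argv[1])
E
python3 -m inch '[{"offset":[-4,7,40],"yaw":0,"claw":1},{"offset":[-4,7,80],"yaw":0,"claw":1},{"offset":[-4,7,80],"yaw":0,"claw":1},{"offset":[-4,7,80],"yaw":0,"claw":1},{"offset":[-4,7,80],"yaw":0,"claw":1}]'; python3 disc.py wrist heat_sink insulator board diffuser cover; python3 disc.py top heat_sink insulator board diffuser cover; python3 -c "
from box import *
go([502.5,106.9,60],A+np.pi/2)"
```

```text
clock: 8.15
ee_pos: [505.0, 107.1, 202.5]
tcp_rot: [1.347, 2.836, 0.002]
wrist_force: [-1.1, -0.3, -0.8]
width: 0.933
gripper_force: 0.0
wrist heat_sink 0.61 circ [502.6 106.5] 32.9 rect [502.9 106.9] [63.9 64.6] z 20.1 box [-55.7 -26.4  20.1]
wrist insulator 0.55 circ [590.8 254.7] 29.1 rect [590.2 254.4] [57.2 56.7] z 18.3 box [105.1  32.8  18.3]
wrist board 0.83 circ [592. 173.] 25.6 rect [591.7 172.8] [50.2 50. ] z 16.5 box [ 54.8 -31.4  16.5]
wrist diffuser 0.65 circ [506.6 185.1] 20.8 rect [506.7 185.1] [40.9 40.7] z 16.2 box [-3.3 31.9 16.2]
wrist cover 0.8 circ [424.5 115.2] 16.9 rect [424.5 115.3] [33.3 32.3] z 16.0 box [-111.1   29.6   16. ]
top heat_sink 0.48 circ [508.6  88. ] 22.9 rect [508.7  87. ] [43.7 21. ] z 19.1 box [-63.8 -45.5  19.1]
top insulator 0.69 circ [608.2 259.9] 19.4 rect [609.3 259.9] [16.7 37.7] z 17.0 box [123.5  25.   17. ]
top board 0.61 circ [606.8 165.1] 15.3 rect [608.2 163.6] [29.2 13.3] z 15.5 box [ 61.8 -48.9  15.5]
top diffuser 0.7 circ [536.1 413.9] 17.7 rect [532.1 418.5] [34.9 17.8] z 10.9 box [163.8 196.8  10.9]
top cover 0.18 circ [439.6 272.3] 149.1 rect [440.6 271.1] [298.1  15.2] z 87.1 box [ -0.3 140.3  87.1]
now [503.9 107.1 200.7] psi 129.2 offset [  0.8  -1.2 140.7] yaw 0.00034142696037831044
```

```bash
python3 -m inch '[{"offset":[1,-1,50],"yaw":0,"claw":1},{"offset":[1,-1,100],"yaw":0,"claw":1},{"offset":[1,-1,145],"yaw":0,"claw":1},{"offset":[1,-1,175],"yaw":0,"claw":1},{"offset":[1,-1,186],"yaw":0,"claw":1},{"offset":[1,-1,191],"yaw":0,"claw":1},{"offset":[1,-1,191],"yaw":0,"claw":1}]'; python3 -m inch '[{"offset":[0,0,0],"yaw":0,"claw":-1},{"offset":[0,0,0],"yaw":0,"claw":-1},{"offset":[0,0,0],"yaw":0,"claw":-1},{"offset":[0,0,0],"yaw":0,"claw":-1},{"offset":[0,0,0],"yaw":0,"claw":-1},{"offset":[0,0,0],"yaw":0,"claw":-1}]'
```

```text
clock: 9.85
ee_pos: [503.3, 107.2, 10.4]
tcp_rot: [1.347, 2.837, 0.001]
wrist_force: [-1.0, -0.1, 0.9]
width: 1.002
gripper_force: 0.0
clock: 10.45
ee_pos: [503.4, 107.2, 10.9]
tcp_rot: [1.347, 2.836, 0.001]
wrist_force: [-2.4, -0.2, 6.5]
width: 0.74
gripper_force: 30.0
```

```bash
python3 -m inch '[{"offset":[0,0,-30],"yaw":0,"claw":-1},{"offset":[0,0,-75],"yaw":0,"claw":-1},{"offset":[0,0,-120],"yaw":0,"claw":-1},{"offset":[0,0,-160],"yaw":0,"claw":-1}]'; python3 -m inch '[{"offset":[-40,-24,0],"yaw":0,"claw":-1},{"offset":[-82,-49,0],"yaw":0,"claw":-1},{"offset":[-124,-74,0],"yaw":0,"claw":-1},{"offset":[-166,-99,0],"yaw":0,"claw":-1},{"offset":[-208,-124,0],"yaw":0,"claw":-1},{"offset":[-250,-149,0],"yaw":0,"claw":-1},{"offset":[-275,-164,0],"yaw":0,"claw":-1},{"offset":[-288,-172,0],"yaw":0,"claw":-1}]'; python3 -m inch '[{"offset":[0,0,0],"yaw":0,"claw":-1},{"offset":[0,0,0],"yaw":0,"claw":-1},{"offset":[0,0,0],"yaw":0,"claw":-1}]'
cat > plate.py <<'E'
from box import *
rgb,d,K,M=snap("wrist","plate.png"); P=cloud(d,K,M)
x=imaging.masks_of("plate_top","wrist")
for r in x[:2]:
    q=P[r["region"]&(d>0)]; print(r["p"],np.round(r["at"]),np.median(q,0).round(1))
    q=q[abs(q[:,2]-12)<4]; h=cv2.convexHull(q[:,:2].astype(np.float32)); (c,ax,a)=cv2.fitEllipse(h); print("ell",np.round(c,1),np.round(ax,1),"circ",cv2.minEnclosingCircle(h), "rect",cv2.minAreaRect(h)[:2])
E
python3 plate.py
```

```text
clock: 10.85
ee_pos: [502.4, 107.2, 171.9]
tcp_rot: [1.347, 2.837, 0.001]
wrist_force: [0.5, -0.2, -1.3]
width: 0.736
gripper_force: 30.0
clock: 11.65
ee_pos: [551.0, -227.5, 169.6]
tcp_rot: [1.352, 2.836, -0.0]
wrist_force: [0.1, -0.1, -0.2]
width: 0.736
gripper_force: 30.0
clock: 11.95
ee_pos: [551.0, -222.7, 169.5]
tcp_rot: [-1.345, -2.838, -0.001]
wrist_force: [-0.0, 0.0, -1.4]
width: 0.738
gripper_force: 30.0
0.94 [317.  91.] [ 493.4 -154.2   13. ]
ell [ 495.2 -156.7] [128.8 129.7] circ ((494.9677429199219, -156.3946990966797), 65.18055725097656) rect ((496.1046142578125, -157.9329833984375), (129.37913513183594, 126.09519958496094))
0.69 [633. 172.] [711.8 -48.7   5. ]Traceback (most recent call last):
  File "plate.py", line 6, in <module>
    q=q[abs(q[:,2]-12)<4]; h=cv2.convexHull(q[:,:2].astype(np.float32)); (c,ax,a)=cv2.fitEllipse(h); print("ell",np.round(c,1),np.round(ax,1),"circ",cv2.minEnclosingCircle(h), "rect",cv2.minAreaRect(h)[:2])
                                                                                  ~~~~~~~~~~~~~~^^^
cv2.error: OpenCV(4.12.0) /io/opencv/modules/imgproc/src/shapedescr.cpp:356: error: (-215:Assertion failed) n >= 0 && (depth == CV_32F || depth == CV_32S) in function 'fitEllipseNoDirect'
```

View pics/plate.png

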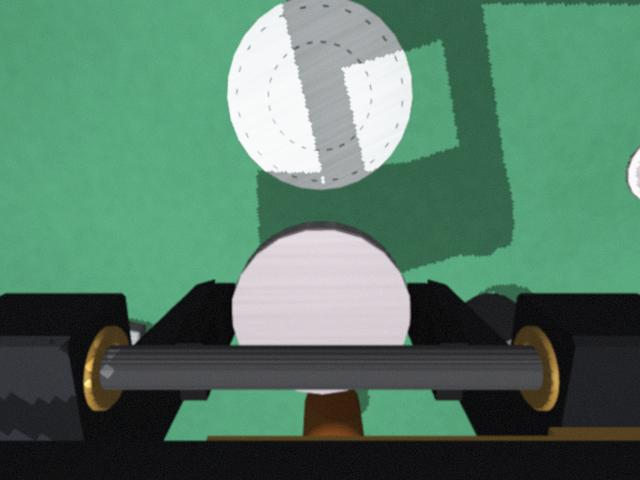

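The plate is at (320,93), and the heat sink is held centrally between the fingers at (321,310).

```bash
cat > held.py <<'E'
from box import *
import sys
def held(n,r):
    s=env.sense(); R=Ro.from_rotvec(s["tcp_rot"]).as_matrix()
    rgb,d,K,M=snap("wrist"); P=cloud(d,K,M); T=(P-s["ee_pos"])@R
    x=imaging.masks_of(n,"wrist")
    m=(d>0)&(abs(T[...,0])<50)&(abs(T[...,1])<r*.8)&(T[...,2]>-25)&(T[...,2]<5)
    if x: print(x[0]["p"],np.round(x[0]["at"])); 
    q=T[m]; 
    if len(q)<50: print("nothing held?",len(q)); return
    zt=np.median(q[:,2]); q=q[(abs(q[:,2]-zt)<2.5)&(q[:,0]>0)]
    # front edge fit: circle of radius r through the front rim
    xs=[]
    for y0 in np.arange(-.6*r,.61*r,4):
        b=q[abs(q[:,1]-y0)<2]
        if len(b)>3: xs.append((y0,b[:,0].max()))
    xs=np.array(xs); c=xs[:,1]-np.sqrt(r*r-xs[:,0]**2)
    print("top z in tool",zt.round(1),"centre tool-x",np.median(c).round(1),c.round(1), "width mm",round(s["width"]*88,1))
held(sys.argv[1],float(sys.argv[2]))
E
python3 held.py heat_sink 33; python3 -c "
from box import *
go([495.1,-156.3,100],A+np.pi/2)"
```

```text
0.86 [321. 293.]
top z in tool -9.0 centre tool-x -0.1 [ 0.4  0.5 -0.  -0.2 -0.4 -0.3 -0.4  0.1 -0.3  0.2] width mm 64.9
now [ 551.3 -223.5  169.9] psi 129.3 offset [87.6 -1.  69.9] yaw 0.0019265265645453944
```

```bash
python3 -m inch '[{"offset":[40,0,20],"yaw":0,"claw":-1},{"offset":[75,-1,50],"yaw":0,"claw":-1},{"offset":[88,-1,90],"yaw":0,"claw":-1},{"offset":[88,-1,125],"yaw":0,"claw":-1},{"offset":[88,-1,144],"yaw":0,"claw":-1},{"offset":[88,-1,149],"yaw":0,"claw":-1},{"offset":[88,-1,151],"yaw":0,"claw":-1},{"offset":[88,-1,151],"yaw":0,"claw":-1}]';  python3 -c "
from box import *
go([495.1,-156.3,17.7],A+np.pi/2)"
```

```text
clock: 12.95
ee_pos: [495.7, -157.5, 19.7]
tcp_rot: [1.347, 2.836, -0.0]
wrist_force: [-0.6, 0.5, -0.9]
width: 0.742
gripper_force: 30.0
now [ 495.7 -157.5   19.7] psi 129.2 offset [1.3 0.3 2. ] yaw 0.0005674699973856612
```

```bash
python3 -m inch '[{"offset":[1,0,1],"yaw":0,"claw":-1},{"offset":[1,0,2],"yaw":0,"claw":-1},{"offset":[1,0,2],"yaw":0,"claw":-1}]'; python3 -m inch '[{"offset":[0,0,0],"yaw":0,"claw":0.7},{"offset":[0,0,0],"yaw":0,"claw":0.7},{"offset":[0,0,0],"yaw":0,"claw":0.7},{"offset":[0,0,-20],"yaw":0,"claw":0.7},{"offset":[0,0,-60],"yaw":0,"claw":0.7},{"offset":[-40,0,-110],"yaw":0,"claw":0.7},{"offset":[-88,0,-150],"yaw":0,"claw":0.7},{"offset":[-88,0,-150],"yaw":0,"claw":0.7}]'; python3 -m inch '[{"offset":[0,0,0],"yaw":0,"claw":1},{"offset":[0,0,0],"yaw":0,"claw":1}]'; python3 disc.py wrist heat_sink; python3 plate.py 2>&1 | head -2; python3 -c "
from box import *
w=toworld([105,20]);print(w);go([*w,170],A)"
```

```text
clock: 13.25
ee_pos: [494.9, -156.8, 17.9]
tcp_rot: [1.347, 2.836, -0.0]
wrist_force: [-1.4, 0.3, 4.9]
width: 0.738
gripper_force: 30.0
clock: 14.05
ee_pos: [552.5, -227.3, 170.8]
tcp_rot: [1.346, 2.832, -0.002]
wrist_force: [0.4, -0.4, 0.4]
width: 0.853
gripper_force: 0.0
clock: 14.25
ee_pos: [549.0, -224.0, 165.7]
tcp_rot: [-1.348, -2.836, -0.001]
wrist_force: [-0.2, 0.9, -0.2]
width: 0.991
gripper_force: 0.0
wrist heat_sink 0.77 circ [ 494.9 -157.4] 33.0 rect [ 494.9 -157.4] [65.3 65.3] z 27.1 box [-228.8 -226.2   27.1]
0.65 [349.  55.] [ 492.3 -151.9   13. ]
ell [ 495.2 -156.6] [128.6 128.9] circ ((495.08380126953125, -156.63800048828125), 64.93778228759766) rect ((495.6870422363281, -157.59011840820312), (129.20700073242188, 126.97337341308594))
[598.17143866 244.32596913]
now [ 548.4 -223.   164.8] psi 129.2 offset [330.5 334.1  -4.4] yaw 1.5718061184910663
```

```bash
python3 -m inch '[{"offset":[330,334,-35],"yaw":1.57,"claw":1},{"offset":[330,334,-35],"yaw":1.57,"claw":1},{"offset":[330,334,-35],"yaw":1.57,"claw":1},{"offset":[330,334,-35],"yaw":1.57,"claw":1},{"offset":[330,334,-35],"yaw":1.57,"claw":1},{"offset":[330,334,-35],"yaw":1.57,"claw":1},{"offset":[330,334,-35],"yaw":1.57,"claw":1},{"offset":[330,334,-35],"yaw":1.57,"claw":1}]';  python3 -c "
from box import *
w=toworld([105,20]);go([*w,200],A)"
```

```text
clock: 15.25
ee_pos: [589.0, 148.9, 193.7]
tcp_rot: [-2.656, -1.677, 0.002]
wrist_force: [-0.1, -0.6, 0.0]
width: 1.002
gripper_force: 0.0
now [589.  148.9 193.7] psi 64.5 offset [ 90.1 -32.8  -6.3] yaw 0.4425926004040539
```

```bash
python3 -m inch '[{"offset":[45,-16,0],"yaw":0.15,"claw":1},{"offset":[85,-31,0],"yaw":0.3,"claw":1},{"offset":[90,-33,0],"yaw":0.443,"claw":1},{"offset":[90,-33,0],"yaw":0.443,"claw":1},{"offset":[90,-33,0],"yaw":0.443,"claw":1},{"offset":[90,-33,0],"yaw":0.443,"claw":1}]';  python3 disc.py wrist insulator board; python3 -c "
from box import *
w=toworld([105,20]);go([*w,10],A)"
```

```text
clock: 15.85
ee_pos: [598.4, 241.0, 194.1]
tcp_rot: [2.956, 1.063, -0.002]
wrist_force: [0.1, 0.0, 0.6]
width: 0.999
gripper_force: 0.0
wrist insulator 0.59 circ [591.5 255.1] 28.9 rect [591.3 255. ] [56.6 57.4] z 18.0 box [106.4  32.6  18. ]
wrist board 0.89 circ [592.6 173.1] 25.4 rect [593.1 173.3] [49.  49.7] z 16.2 box [ 56.2 -31.9  16.2]
now [598.9 241.2 194.7] psi 39.4 offset [  1.4  -2.9 184.7] yaw 0.0045272128826661096
```

```bash
python3 -m inch '[{"offset":[2,-4,50],"yaw":0,"claw":1},{"offset":[2,-4,100],"yaw":0,"claw":1},{"offset":[2,-4,145],"yaw":0,"claw":1},{"offset":[2,-4,170],"yaw":0,"claw":1},{"offset":[2,-4,180],"yaw":0,"claw":1},{"offset":[2,-4,185],"yaw":0,"claw":1},{"offset":[2,-4,185],"yaw":0,"claw":1}]'; python3 -m inch '[{"offset":[0,0,0],"yaw":0,"claw":-1},{"offset":[0,0,0],"yaw":0,"claw":-1},{"offset":[0,0,0],"yaw":0,"claw":-1},{"offset":[0,0,0],"yaw":0,"claw":-1},{"offset":[0,0,0],"yaw":0,"claw":-1},{"offset":[0,0,0],"yaw":0,"claw":-1}]';python3 flap.py
```

```text
clock: 16.75
ee_pos: [598.6, 246.4, 10.4]
tcp_rot: [2.957, 1.06, 0.002]
wrist_force: [0.1, -0.1, 0.6]
width: 1.002
gripper_force: 0.0
clock: 17.35
ee_pos: [598.1, 246.7, 10.4]
tcp_rot: [-2.957, -1.06, -0.002]
wrist_force: [-2.0, 0.8, 4.5]
width: 0.643
gripper_force: 30.0
tcp box [106.45968892  21.86510801  10.38894471] F box [-0.6  1.6  5.9]
1 1699 theta [1.65 2.32 2.38] ymax 160.6 zmax 120.4
-1 2491 theta [0.86 2.33 2.41] ymax 162.1 zmax 120.2
```

```bash
python3 -m inch '[{"offset":[0,0,-30],"yaw":0,"claw":-1},{"offset":[0,0,-75],"yaw":0,"claw":-1},{"offset":[0,0,-120],"yaw":0,"claw":-1},{"offset":[0,0,-160],"yaw":0,"claw":-1},{"offset":[-40,24,-160],"yaw":0,"claw":-1},{"offset":[-82,48,-160],"yaw":0,"claw":-1},{"offset":[-124,72,-160],"yaw":0,"claw":-1},{"offset":[-166,97,-160],"yaw":0,"claw":-1}]'; python3 -m inch '[{"offset":[-42,25,0],"yaw":0,"claw":-1},{"offset":[-84,50,0],"yaw":0,"claw":-1},{"offset":[-126,75,0],"yaw":0,"claw":-1},{"offset":[-168,100,0],"yaw":0,"claw":-1},{"offset":[-210,125,0],"yaw":0,"claw":-1},{"offset":[-240,143,0],"yaw":0,"claw":-1},{"offset":[-257,151,0],"yaw":0,"claw":-1},{"offset":[-257,151,0],"yaw":0,"claw":-1}]'; python3 -m inch '[{"offset":[0,0,0],"yaw":0,"claw":-1},{"offset":[0,0,0],"yaw":0,"claw":-1}]';python3 held.py insulator 29;  python3 disc.py wrist heat_sink; python3 -c "
from box import *
go([495.0,-157.0,100],A)"
```

```text
clock: 18.2
ee_pos: [530.0, 64.6, 169.3]
tcp_rot: [2.957, 1.061, -0.001]
wrist_force: [0.7, -0.7, -1.9]
width: 0.645
gripper_force: 30.0
clock: 19.0
ee_pos: [427.5, -216.0, 169.4]
tcp_rot: [2.959, 1.055, -0.001]
wrist_force: [0.4, 0.5, -1.2]
width: 0.641
gripper_force: 30.0
clock: 19.2
ee_pos: [428.8, -212.9, 169.3]
tcp_rot: [-2.956, -1.061, 0.0]
wrist_force: [-0.2, 0.9, -0.4]
width: 0.645
gripper_force: 30.0
0.87 [320. 296.]
top z in tool -7.5 centre tool-x -0.1 [ 0.5  0.4 -0.1 -0.6 -0.5 -0.6 -0.4  0.1 -0. ] width mm 56.7
wrist heat_sink 0.77 circ [ 495.3 -157. ] 33.0 rect [ 495.4 -157.2] [65.4 65. ] z 27.1 box [-228.3 -226.4   27.1]
now [ 429.  -213.   169.5] psi 39.5 offset [86.5 -1.1 69.5] yaw 0.006445347837502613
```

```bash
python3 -m inch '[{"offset":[40,0,20],"yaw":0,"claw":-1},{"offset":[75,-1,45],"yaw":0,"claw":-1},{"offset":[86.5,-1,80],"yaw":0.006,"claw":-1},{"offset":[86.5,-1,115],"yaw":0.006,"claw":-1},{"offset":[86.5,-1,130],"yaw":0.006,"claw":-1},{"offset":[86.5,-1,135],"yaw":0.006,"claw":-1},{"offset":[86.5,-1,135],"yaw":0.006,"claw":-1},{"offset":[86.5,-1,135],"yaw":0.006,"claw":-1}]';  python3 -c "
from box import *
go([495.1,-156.9,31.2],A)"
```

```text
clock: 20.2
ee_pos: [495.7, -158.5, 35.7]
tcp_rot: [2.959, 1.051, 0.002]
wrist_force: [0.6, 0.9, -0.9]
width: 0.643
gripper_force: 30.0
now [ 495.7 -158.5   35.7] psi 39.1 offset [ 0.5 -1.6  4.5] yaw -0.0009951335788014326
```

```bash
python3 -m inch '[{"offset":[0.5,-1.5,2],"yaw":0,"claw":-1},{"offset":[0.5,-1.5,3.5],"yaw":0,"claw":-1},{"offset":[0.5,-1.5,4.5],"yaw":0,"claw":-1},{"offset":[0.5,-1.5,4.5],"yaw":0,"claw":-1}]'; python3 -m inch '[{"offset":[0,0,0],"yaw":0,"claw":0.6},{"offset":[0,0,0],"yaw":0,"claw":0.6},{"offset":[0,0,0],"yaw":0,"claw":0.6},{"offset":[0,0,-20],"yaw":0,"claw":0.6},{"offset":[0,0,-60],"yaw":0,"claw":0.6},{"offset":[-40,0,-100],"yaw":0,"claw":0.6},{"offset":[-86,0,-138],"yaw":0,"claw":0.6},{"offset":[-86,0,-138],"yaw":0,"claw":0.6}]'; python3 -m inch '[{"offset":[0,0,0],"yaw":0,"claw":0.6},{"offset":[0,0,0],"yaw":0,"claw":0.6}]'; python3 disc.py wrist heat_sink insulator; python3 -c "
from box import *
w=toworld([55,-31.5]);print(w);go([*w,190],A+np.pi/2)"
```

```text
clock: 20.6
ee_pos: [494.7, -156.9, 31.3]
tcp_rot: [2.96, 1.051, 0.001]
wrist_force: [-2.7, 1.7, 7.2]
width: 0.646
gripper_force: 30.0
clock: 21.4
ee_pos: [427.3, -213.3, 171.4]
tcp_rot: [2.957, 1.048, 0.003]
wrist_force: [0.9, -0.1, 0.2]
width: 0.8
gripper_force: 0.0
clock: 21.6
ee_pos: [427.5, -210.3, 167.2]
tcp_rot: [-2.96, -1.049, -0.0]
wrist_force: [0.0, 0.0, 0.3]
width: 0.803
gripper_force: 0.0
wrist heat_sink 0.67 circ [ 495.3 -157. ] 33.1 rect [ 495.2 -157. ] [65.2 65.1] z 27.2 box [-228.3 -226.1   27.2]
wrist insulator 0.69 circ [ 494.  -156.7] 28.9 rect [ 494.3 -156.9] [56.4 57.3] z 39.2 box [-228.9 -225.4   39.2]
[591.93628104 172.81811775]
now [ 427.4 -209.6  166.5] psi 39.2 offset [ 369.1 -192.7  -23.1] yaw -1.5708292959226868
```

```bash
python3 -m inch '[{"offset":[369,-193,-23],"yaw":-1.57,"claw":0.6},{"offset":[369,-193,-23],"yaw":-1.57,"claw":0.6},{"offset":[369,-193,-23],"yaw":-1.57,"claw":0.6},{"offset":[369,-193,-23],"yaw":-1.57,"claw":0.6},{"offset":[369,-193,-23],"yaw":-1.57,"claw":0.6},{"offset":[369,-193,-23],"yaw":-1.57,"claw":0.6},{"offset":[369,-193,-23],"yaw":-1.57,"claw":0.6},{"offset":[369,-193,-23],"yaw":-1.57,"claw":0.6}]';  python3 -c "
from box import *
w=toworld([55,-31.5]);go([*w,190],A+np.pi/2)"
```

```text
clock: 22.6
ee_pos: [585.4, 159.1, 188.9]
tcp_rot: [-1.839, -2.545, 0.002]
wrist_force: [0.1, -0.7, 0.7]
width: 0.801
gripper_force: 0.0
now [585.4 159.1 188.9] psi 108.3 offset [11.  10.5 -1.2] yaw -0.36448184587098975
```

```bash
python3 -m inch '[{"offset":[11,10,0],"yaw":-0.15,"claw":0.6},{"offset":[11,10,0],"yaw":-0.3,"claw":0.6},{"offset":[11,10,0],"yaw":-0.365,"claw":0.6},{"offset":[11,10,0],"yaw":-0.365,"claw":0.6},{"offset":[11,10,0],"yaw":-0.365,"claw":0.6}]';  python3 disc.py wrist board diffuser cover; python3 -c "
from box import *
w=toworld([55,-31.5]);go([*w,9.5],A+np.pi/2)"
```

```text
clock: 23.1
ee_pos: [591.1, 170.1, 189.1]
tcp_rot: [-1.359, -2.831, 0.001]
wrist_force: [-0.6, 0.2, 0.3]
width: 0.802
gripper_force: 0.0
wrist board 0.69 circ [592.  172.7] 25.3 rect [591.9 172.7] [49.2 50.5] z 16.3 box [ 54.9 -31.5  16.3]
wrist diffuser 0.89 circ [491.2 160.2] 21.1 rect [491.4 160.5] [40.9 40.9] z 16.0 box [-30.8  22.5  16. ]
wrist cover 0.96 circ [425.1 115.1] 17.2 rect [425.  115.4] [33.5 33. ] z 15.9 box [-110.7   29.4   15.9]
now [591.6 169.4 190.2] psi 128.7 offset [  2.5   2.4 180.7] yaw -0.007774742326680073
```

```bash
python3 -m inch '[{"offset":[2.5,2.5,50],"yaw":-0.008,"claw":0.6},{"offset":[2.5,2.5,100],"yaw":-0.008,"claw":0.6},{"offset":[2.5,2.5,145],"yaw":-0.008,"claw":0.6},{"offset":[2.5,2.5,170],"yaw":-0.008,"claw":0.6},{"offset":[2.5,2.5,178],"yaw":-0.008,"claw":0.6},{"offset":[2.5,2.5,182],"yaw":-0.008,"claw":0.6},{"offset":[2.5,2.5,182],"yaw":-0.008,"claw":0.6}]'; python3 -m inch '[{"offset":[0,0,0],"yaw":0,"claw":-1},{"offset":[0,0,0],"yaw":0,"claw":-1},{"offset":[0,0,0],"yaw":0,"claw":-1},{"offset":[0,0,0],"yaw":0,"claw":-1},{"offset":[0,0,0],"yaw":0,"claw":-1},{"offset":[0,0,0],"yaw":0,"claw":-1}]'
```

```text
clock: 24.1
ee_pos: [593.0, 173.1, 9.3]
tcp_rot: [1.346, 2.837, 0.002]
wrist_force: [-0.2, -0.2, -1.2]
width: 0.8
gripper_force: 0.0
clock: 24.7
ee_pos: [592.8, 173.2, 9.4]
tcp_rot: [1.346, 2.837, 0.002]
wrist_force: [-0.9, -0.4, 5.8]
width: 0.551
gripper_force: 30.0
```

```bash
python3 -m inch '[{"offset":[0,0,-30],"yaw":0,"claw":-1},{"offset":[0,0,-75],"yaw":0,"claw":-1},{"offset":[0,0,-120],"yaw":0,"claw":-1},{"offset":[0,0,-160],"yaw":0,"claw":-1},{"offset":[-30,-30,-160],"yaw":0,"claw":-1},{"offset":[-64,-64,-160],"yaw":0,"claw":-1},{"offset":[-98,-98,-160],"yaw":0,"claw":-1},{"offset":[-132,-132,-160],"yaw":0,"claw":-1}]'; python3 -m inch '[{"offset":[-34,-34,0],"yaw":0,"claw":-1},{"offset":[-68,-68,0],"yaw":0,"claw":-1},{"offset":[-102,-102,0],"yaw":0,"claw":-1},{"offset":[-130,-132,0],"yaw":0,"claw":-1},{"offset":[-149,-151,0],"yaw":0,"claw":-1},{"offset":[-149,-151,0],"yaw":0,"claw":-1},{"offset":[-149,-151,0],"yaw":0,"claw":-1}]'; python3 held.py board 25;  python3 disc.py wrist heat_sink insulator; python3 -c "
from box import *
go([494.8,-156.9,43.0],A+np.pi/2)"
```

```text
clock: 25.5
ee_pos: [572.6, -14.1, 168.3]
tcp_rot: [1.346, 2.839, 0.0]
wrist_force: [0.4, 0.1, -1.0]
width: 0.552
gripper_force: 30.0
clock: 26.2
ee_pos: [550.0, -223.6, 167.8]
tcp_rot: [-1.349, -2.836, -0.001]
wrist_force: [-0.3, 0.4, -1.0]
width: 0.552
gripper_force: 30.0
0.79 [322. 298.]
top z in tool -6.6 centre tool-x 0.6 [1.8 1.3 0.6 0.5 0.5 0.4 0.7 1.3] width mm 48.6
wrist heat_sink 0.72 circ [ 495.8 -157.6] 32.6 rect [ 502.9 -161.1] [65.  46.9] z 27.2 box [-224.9 -234.1   27.2]
wrist insulator 0.8 circ [ 493.7 -157. ] 28.9 rect [ 493.7 -157. ] [56.9 57.2] z 39.1 box [-229.5 -225.1   39.1]
now [ 550.7 -222.4  168.2] psi 129.3 offset [ 86.   -1.7 125.2] yaw 0.0027288520141679484
```

```bash
python3 -m inch '[{"offset":[40,0,20],"yaw":0,"claw":-1},{"offset":[72,-2,45],"yaw":0,"claw":-1},{"offset":[85.5,-2,80],"yaw":0.003,"claw":-1},{"offset":[85.5,-2,108],"yaw":0.003,"claw":-1},{"offset":[85.5,-2,118],"yaw":0.003,"claw":-1},{"offset":[85.5,-2,122],"yaw":0.003,"claw":-1},{"offset":[85.5,-2,122],"yaw":0.003,"claw":-1},{"offset":[85.5,-2,122],"yaw":0.003,"claw":-1}]';  python3 -c "
from box import *
go([494.9,-157.3,42.3],A+np.pi/2)"
```

```text
clock: 27.3
ee_pos: [496.0, -159.4, 47.5]
tcp_rot: [1.35, 2.834, -0.0]
wrist_force: [1.2, -0.6, -0.7]
width: 0.552
gripper_force: 30.0
now [ 496.  -159.4   47.5] psi 129.1 offset [2.4 0.4 5.2] yaw -0.002026721706610779
```

```bash
python3 -m inch '[{"offset":[2,0.5,2.5],"yaw":0,"claw":-1},{"offset":[2,0.5,4],"yaw":0,"claw":-1},{"offset":[2,0.5,5],"yaw":0,"claw":-1},{"offset":[2,0.5,5],"yaw":0,"claw":-1}]'; python3 -m inch '[{"offset":[0,0,0],"yaw":0,"claw":0.4},{"offset":[0,0,0],"yaw":0,"claw":0.4},{"offset":[0,0,0],"yaw":0,"claw":0.4},{"offset":[0,0,-20],"yaw":0,"claw":0.4},{"offset":[0,0,-60],"yaw":0,"claw":0.4},{"offset":[-40,0,-95],"yaw":0,"claw":0.4},{"offset":[-86,0,-125],"yaw":0,"claw":0.4},{"offset":[-86,0,-125],"yaw":0,"claw":0.4}]'; python3 -m inch '[{"offset":[0,0,0],"yaw":0,"claw":0.4},{"offset":[0,0,0],"yaw":0,"claw":0.4}]'; python3 disc.py wrist heat_sink insulator board; python3 -c "
from box import *
w=toworld([-30.8,22.5]);print(w);go([*w,190],A+np.pi/2)"
```

```text
clock: 27.7
ee_pos: [494.3, -156.9, 42.4]
tcp_rot: [1.351, 2.836, -0.0]
wrist_force: [-2.9, 1.6, 9.6]
width: 0.548
gripper_force: 30.0
clock: 28.5
ee_pos: [552.2, -228.1, 171.0]
tcp_rot: [1.349, 2.826, -0.003]
wrist_force: [0.6, 0.4, 0.9]
width: 0.699
gripper_force: 0.0
clock: 28.7
ee_pos: [546.7, -222.3, 164.3]
tcp_rot: [-1.35, -2.833, -0.001]
wrist_force: [0.3, -0.6, -0.0]
width: 0.699
gripper_force: 0.0
wrist heat_sink 0.85 circ [ 495.2 -157.4] 33.0 rect [ 501.9 -160.6] [65.1 50.8] z 27.1 box [-225.4 -233.1   27.1]
wrist insulator 0.83 circ [ 493.6 -157. ] 28.9 rect [ 493.4 -157.3] [56.6 56.7] z 39.1 box [-229.9 -225.2   39.1]
wrist board 0.88 circ [ 493.9 -157. ] 25.2 rect [ 494.1 -157.2] [49.4 49.4] z 49.4 box [-229.3 -225.5   49.4]
[491.30999262 160.48969208]
now [ 547.5 -222.7  165.4] psi 129.1 offset [332.9 198.  -24.2] yaw -0.0014712258565934277
```

```bash
python3 -m inch '[{"offset":[42,25,-24],"yaw":0,"claw":0.4},{"offset":[84,50,-24],"yaw":0,"claw":0.4},{"offset":[126,75,-24],"yaw":0,"claw":0.4},{"offset":[168,100,-24],"yaw":0,"claw":0.4},{"offset":[210,125,-24],"yaw":0,"claw":0.4},{"offset":[252,150,-24],"yaw":0,"claw":0.4},{"offset":[294,175,-24],"yaw":0,"claw":0.4},{"offset":[320,190,-24],"yaw":0,"claw":0.4}]'; python3 -m inch '[{"offset":[13,8,0],"yaw":0,"claw":0.4},{"offset":[13,8,0],"yaw":0,"claw":0.4},{"offset":[13,8,0],"yaw":0,"claw":0.4},{"offset":[13,8,0],"yaw":0,"claw":0.4}]'; python3 disc.py wrist diffuser cover; python3 -c "
from box import *
w=toworld([-30.8,22.5]);print(w);go([*w,9.5],A+np.pi/2)"
```

```text
clock: 29.8
ee_pos: [492.7, 147.8, 190.1]
tcp_rot: [-1.348, -2.837, -0.001]
wrist_force: [-0.1, -0.1, 0.7]
width: 0.7
gripper_force: 0.0
clock: 30.2
ee_pos: [492.2, 158.9, 190.0]
tcp_rot: [1.352, 2.836, -0.001]
wrist_force: [-0.8, -0.3, 0.2]
width: 0.702
gripper_force: 0.0
wrist diffuser 0.73 circ [491.2 160.3] 21.0 rect [490.9 160.3] [40.2 41.3] z 16.1 box [-31.2  22.6  16.1]
wrist cover 0.69 circ [424.5 115.2] 17.1 rect [424.5 115.5] [33.4 33. ] z 16.1 box [-111.    29.8   16.1]
[491.30999262 160.48969208]
now [492.3 158.9 190.1] psi 129.0 offset [  1.9   0.3 180.6] yaw -0.003506203216209869
```

```bash
python3 -m inch '[{"offset":[2,0,50],"yaw":-0.003,"claw":0.4},{"offset":[2,0,100],"yaw":-0.003,"claw":0.4},{"offset":[2,0,145],"yaw":-0.003,"claw":0.4},{"offset":[2,0,170],"yaw":-0.003,"claw":0.4},{"offset":[2,0,178],"yaw":-0.003,"claw":0.4},{"offset":[2,0,181.5],"yaw":-0.003,"claw":0.4},{"offset":[2,0,181.5],"yaw":-0.003,"claw":0.4}]'; python3 -m inch '[{"offset":[0,0,0],"yaw":0,"claw":-1},{"offset":[0,0,0],"yaw":0,"claw":-1},{"offset":[0,0,0],"yaw":0,"claw":-1},{"offset":[0,0,0],"yaw":0,"claw":-1},{"offset":[0,0,0],"yaw":0,"claw":-1},{"offset":[0,0,0],"yaw":0,"claw":-1}]'; python3 -c "
from box import *
go([550,-223,170],A+np.pi/2)"
```

```text
clock: 31.1
ee_pos: [491.8, 161.2, 9.6]
tcp_rot: [1.347, 2.837, 0.001]
wrist_force: [0.1, -0.3, 0.1]
width: 0.7
gripper_force: 0.0
clock: 31.7
ee_pos: [491.8, 161.5, 9.8]
tcp_rot: [1.346, 2.837, 0.002]
wrist_force: [-1.0, -0.5, 7.2]
width: 0.457
gripper_force: 30.0
now [491.8 161.5   9.8] psi 129.2 offset [-334.8 -197.8 -160.1] yaw 0.0011653659160968388
```

```bash
python3 -m inch '[{"offset":[0,0,-30],"yaw":0,"claw":-1},{"offset":[0,0,-75],"yaw":0,"claw":-1},{"offset":[0,0,-120],"yaw":0,"claw":-1},{"offset":[0,0,-160],"yaw":0,"claw":-1},{"offset":[-34,-20,-160],"yaw":0,"claw":-1},{"offset":[-76,-45,-160],"yaw":0,"claw":-1},{"offset":[-118,-70,-160],"yaw":0,"claw":-1},{"offset":[-160,-95,-160],"yaw":0,"claw":-1}]'; python3 -m inch '[{"offset":[-42,-25,0],"yaw":0,"claw":-1},{"offset":[-84,-50,0],"yaw":0,"claw":-1},{"offset":[-126,-75,0],"yaw":0,"claw":-1},{"offset":[-158,-93,0],"yaw":0,"claw":-1},{"offset":[-175,-103,0],"yaw":0,"claw":-1},{"offset":[-175,-103,0],"yaw":0,"claw":-1},{"offset":[-175,-103,0],"yaw":0,"claw":-1}]'; python3 held.py diffuser 21;  python3 disc.py wrist heat_sink insulator board; python3 -c "
from box import *
go([494.6,-157.1,53.0],A+np.pi/2)"
```

```text
clock: 32.5
ee_pos: [518.3, -24.2, 169.0]
tcp_rot: [1.345, 2.838, 0.0]
wrist_force: [0.3, -0.7, 0.3]
width: 0.462
gripper_force: 30.0
clock: 33.2
ee_pos: [548.9, -222.3, 168.2]
tcp_rot: [-1.346, -2.837, -0.001]
wrist_force: [-0.4, -0.3, -0.1]
width: 0.461
gripper_force: 30.0
top z in tool -6.1 centre tool-x -0.2 [ 0.7  0.1 -0.4 -0.5 -0.7  0.1 -0.2] width mm 40.5
wrist heat_sink 0.65 circ [ 494.9 -157.3] 33.0 rect [ 497.8 -158.2] [65.2 59.3] z 27.1 box [-227.  -228.7   27.1]
wrist insulator 0.61 circ [ 493.7 -157. ] 28.9 rect [ 493.7 -157. ] [57.1 57. ] z 39.1 box [-229.5 -225.1   39.1]
now [ 549.4 -222.6  168.7] psi 129.3 offset [ 85.4  -0.9 115.7] yaw 0.0021207348963319106
```

```bash
python3 -m inch '[{"offset":[40,0,15],"yaw":0,"claw":-1},{"offset":[72,-1,40],"yaw":0,"claw":-1},{"offset":[85.5,-1,75],"yaw":0.002,"claw":-1},{"offset":[85.5,-1,98],"yaw":0.002,"claw":-1},{"offset":[85.5,-1,108],"yaw":0.002,"claw":-1},{"offset":[85.5,-1,112],"yaw":0.002,"claw":-1},{"offset":[85.5,-1,112],"yaw":0.002,"claw":-1},{"offset":[85.5,-1,112],"yaw":0.002,"claw":-1}]';  python3 -c "
from box import *
go([494.4,-157.0,52.6],A+np.pi/2)"
```

```text
clock: 34.4
ee_pos: [495.5, -158.5, 57.8]
tcp_rot: [1.349, 2.835, -0.0]
wrist_force: [0.2, 0.6, -0.3]
width: 0.456
gripper_force: 30.0
now [ 495.5 -158.5   57.8] psi 129.1 offset [1.9 0.1 5.2] yaw -0.001227044254332288
```

```bash
python3 -m inch '[{"offset":[1.5,0,2.5],"yaw":0,"claw":-1},{"offset":[1.5,0,4],"yaw":0,"claw":-1},{"offset":[1.5,0,5],"yaw":0,"claw":-1},{"offset":[1.5,0,5],"yaw":0,"claw":-1}]'; python3 -m inch '[{"offset":[0,0,0],"yaw":0,"claw":0.2},{"offset":[0,0,0],"yaw":0,"claw":0.2},{"offset":[0,0,0],"yaw":0,"claw":0.2},{"offset":[0,0,-20],"yaw":0,"claw":0.2},{"offset":[0,0,-60],"yaw":0,"claw":0.2},{"offset":[-40,0,-90],"yaw":0,"claw":0.2},{"offset":[-86,0,-115],"yaw":0,"claw":0.2},{"offset":[-86,0,-115],"yaw":0,"claw":0.2}]'; python3 -m inch '[{"offset":[0,0,0],"yaw":0,"claw":0.4},{"offset":[0,0,0],"yaw":0,"claw":0.4}]'; python3 disc.py wrist heat_sink insulator board diffuser; python3 -c "
from box import *
w=toworld([-110.8,19]);print(w);go([*w,190],A)"
```

```text
clock: 34.8
ee_pos: [493.8, -156.8, 52.7]
tcp_rot: [1.349, 2.836, -0.0]
wrist_force: [-3.1, 1.5, 8.4]
width: 0.462
gripper_force: 30.0
clock: 35.6
ee_pos: [552.2, -228.4, 171.5]
tcp_rot: [1.348, 2.826, -0.003]
wrist_force: [-0.1, -0.6, -0.0]
width: 0.602
gripper_force: 0.0
clock: 35.8
ee_pos: [546.3, -222.1, 164.9]
tcp_rot: [-1.348, -2.834, -0.001]
wrist_force: [-0.1, 0.6, 0.6]
width: 0.695
gripper_force: 0.0
wrist heat_sink 0.96 circ [ 495.  -157.3] 33.0 rect [ 496.2 -157.9] [64.9 62.7] z 27.2 box [-228.1 -227.5   27.2]
wrist insulator 0.66 circ [ 493.7 -156.9] 28.9 rect [ 493.9 -157.1] [56.8 57. ] z 39.1 box [-229.4 -225.4   39.1]
wrist board 0.75 circ [ 493.9 -157.1] 25.2 rect [ 494.  -157.1] [49.6 49.7] z 49.4 box [-229.3 -225.4   49.4]
wrist diffuser 0.59 circ [ 493.8 -157.4] 21.0 rect [ 493.9 -157.5] [40.9 41. ] z 59.1 box [-229.7 -225.7   59.1]
[431.49864974 107.246352  ]
now [ 547.5 -223.   166.4] psi 129.1 offset [329.4 118.4 -23.4] yaw 1.5701340342411738
```

```bash
python3 -m inch '[{"offset":[329,118,-23],"yaw":1.57,"claw":0.6},{"offset":[329,118,-23],"yaw":1.57,"claw":0.6},{"offset":[329,118,-23],"yaw":1.57,"claw":0.6},{"offset":[329,118,-23],"yaw":1.57,"claw":0.6},{"offset":[329,118,-23],"yaw":1.57,"claw":0.6},{"offset":[329,118,-23],"yaw":1.57,"claw":0.6},{"offset":[329,118,-23],"yaw":1.57,"claw":0.6},{"offset":[329,118,-23],"yaw":1.57,"claw":0.6}]';  python3 -c "
from box import *
w=toworld([-110.8,19]);go([*w,190],A)"
```

```text
clock: 37.0
ee_pos: [430.2, 109.2, 190.0]
tcp_rot: [-2.674, -1.649, -0.001]
wrist_force: [0.1, -0.1, 0.1]
width: 0.799
gripper_force: 0.0
now [430.2 109.2 190. ] psi 63.3 offset [-1.2  2.  -0. ] yaw 0.421605552513892
```

```bash
python3 -m inch '[{"offset":[-1,2,0],"yaw":0.15,"claw":0.6},{"offset":[-1,2,0],"yaw":0.3,"claw":0.6},{"offset":[-1,2,0],"yaw":0.42,"claw":0.6},{"offset":[-1,2,0],"yaw":0.42,"claw":0.6},{"offset":[-1,2,0],"yaw":0.42,"claw":0.6}]';  python3 disc.py wrist cover; python3 -c "
from box import *
w=toworld([-110.8,19]);go([*w,9.5],A)"
```

```text
clock: 37.5
ee_pos: [433.0, 104.6, 189.7]
tcp_rot: [2.956, 1.065, 0.0]
wrist_force: [0.5, -0.3, -0.5]
width: 0.801
gripper_force: 0.0
wrist cover 0.81 circ [425.2 115.4] 16.8 rect [425.2 115.8] [32.5 32.6] z 16.0 box [-110.2   29.6   16. ]
now [433.1 104.5 189.6] psi 39.6 offset [  0.5  -3.1 180.1] yaw 0.00679937290868482
```

```bash
python3 -m inch '[{"offset":[1,-3,50],"yaw":0.007,"claw":0.6},{"offset":[1,-3,100],"yaw":0.007,"claw":0.6},{"offset":[1,-3,145],"yaw":0.007,"claw":0.6},{"offset":[1,-3,170],"yaw":0.007,"claw":0.6},{"offset":[1,-3,178],"yaw":0.007,"claw":0.6},{"offset":[1,-3,181],"yaw":0.007,"claw":0.6},{"offset":[1,-3,181],"yaw":0.007,"claw":0.6}]'; python3 -m inch '[{"offset":[0,0,0],"yaw":0,"claw":-1},{"offset":[0,0,0],"yaw":0,"claw":-1},{"offset":[0,0,0],"yaw":0,"claw":-1},{"offset":[0,0,0],"yaw":0,"claw":-1},{"offset":[0,0,0],"yaw":0,"claw":-1},{"offset":[0,0,0],"yaw":0,"claw":-1}]'; python3 -c "
from box import *
go([428,-212,180],A)"
```

```text
clock: 38.3
ee_pos: [432.9, 107.5, 9.5]
tcp_rot: [2.96, 1.05, 0.002]
wrist_force: [-0.5, 0.2, 0.1]
width: 0.803
gripper_force: 0.0
clock: 38.9
ee_pos: [432.2, 107.5, 8.9]
tcp_rot: [2.961, 1.05, 0.001]
wrist_force: [0.2, 0.6, 3.5]
width: 0.367
gripper_force: 30.0
now [432.2 107.5   8.9] psi 39.0 offset [-204.4  245.6 -171.1] yaw -0.002379006785087512
```

```bash
python3 -m inch '[{"offset":[0,0,-30],"yaw":0,"claw":-1},{"offset":[0,0,-75],"yaw":0,"claw":-1},{"offset":[0,0,-120],"yaw":0,"claw":-1},{"offset":[0,0,-170],"yaw":0,"claw":-1},{"offset":[-25,30,-170],"yaw":0,"claw":-1},{"offset":[-55,66,-170],"yaw":0,"claw":-1},{"offset":[-85,102,-170],"yaw":0,"claw":-1},{"offset":[-115,138,-170],"yaw":0,"claw":-1}]'; python3 -m inch '[{"offset":[-30,36,0],"yaw":0,"claw":-1},{"offset":[-60,72,0],"yaw":0,"claw":-1},{"offset":[-80,96,0],"yaw":0,"claw":-1},{"offset":[-89,108,0],"yaw":0,"claw":-1},{"offset":[-89,108,0],"yaw":0,"claw":-1},{"offset":[-89,108,0],"yaw":0,"claw":-1}]'; python3 held.py cover 17;  python3 disc.py wrist insulator diffuser board; python3 -c "
from box import *
go([494.2,-157.2,62.0],A)"
```

```text
clock: 39.7
ee_pos: [429.2, -73.6, 178.9]
tcp_rot: [2.96, 1.051, 0.001]
wrist_force: [1.0, 0.1, -0.3]
width: 0.375
gripper_force: 30.0
clock: 40.3
ee_pos: [428.2, -210.8, 178.2]
tcp_rot: [-2.96, -1.049, 0.0]
wrist_force: [0.7, -0.4, 0.5]
width: 0.367
gripper_force: 30.0
0.73 [322. 306.]
top z in tool -6.9 centre tool-x -0.9 [ 0.  -0.9 -1.  -0.9 -1.  -0.6] width mm 32.3
wrist insulator 0.81 circ [ 494.1 -156.8] 28.8 rect [ 493.9 -156.7] [56.8 56.7] z 39.1 box [-229.1 -225.    39.1]
wrist diffuser 0.79 circ [ 494.2 -157.3] 20.7 rect [ 494.2 -156.8] [40.4 40.7] z 59.2 box [-229.  -225.3   59.2]
wrist board 0.93 circ [ 494.2 -156.7] 25.1 rect [ 494.5 -156.9] [49.7 49.2] z 49.4 box [-228.8 -225.5   49.4]
now [ 428.6 -211.4  178.7] psi 39.1 offset [ 85.1  -0.7 116.8] yaw -0.001376917635074193
```

```bash
python3 -m inch '[{"offset":[40,0,15],"yaw":0,"claw":-1},{"offset":[72,-1,40],"yaw":0,"claw":-1},{"offset":[86,-1,75],"yaw":0,"claw":-1},{"offset":[86,-1,98],"yaw":0,"claw":-1},{"offset":[86,-1,108],"yaw":0,"claw":-1},{"offset":[86,-1,112],"yaw":0,"claw":-1},{"offset":[86,-1,112],"yaw":0,"claw":-1},{"offset":[86,-1,112],"yaw":0,"claw":-1}]';  python3 -c "
from box import *
go([494.8,-156.6,61.7],A)"
```

```text
clock: 41.5
ee_pos: [495.3, -157.9, 67.9]
tcp_rot: [2.96, 1.048, 0.002]
wrist_force: [0.7, -0.2, 0.2]
width: 0.366
gripper_force: 30.0
now [ 495.3 -157.9   67.9] psi 39.0 offset [ 0.4 -1.3  6.2] yaw -0.0030422115022359364
```

```bash
python3 -m inch '[{"offset":[0.5,-1.5,2.5],"yaw":0,"claw":-1},{"offset":[0.5,-1.5,4.5],"yaw":0,"claw":-1},{"offset":[0.5,-1.5,5.5],"yaw":0,"claw":-1},{"offset":[0.5,-1.5,6],"yaw":0,"claw":-1},{"offset":[0.5,-1.5,6],"yaw":0,"claw":-1}]'; python3 -m inch '[{"offset":[0,0,0],"yaw":0,"claw":0},{"offset":[0,0,0],"yaw":0,"claw":0},{"offset":[0,0,0],"yaw":0,"claw":0},{"offset":[0,0,-20],"yaw":0,"claw":0},{"offset":[0,0,-60],"yaw":0,"claw":0},{"offset":[-40,0,-90],"yaw":0,"claw":0},{"offset":[-86,0,-115],"yaw":0,"claw":0},{"offset":[-86,0,-115],"yaw":0,"claw":0}]'; python3 -m inch '[{"offset":[0,0,0],"yaw":0,"claw":0},{"offset":[0,0,0],"yaw":0,"claw":0}]'; python3 disc.py wrist heat_sink insulator board diffuser cover; python3 plate.py 2>&1 | head -2; python3 -c "
from box import *
w=toworld([0,195]);print(w);go([*w,180],A+np.pi/2)"
```

```text
clock: 42.0
ee_pos: [494.2, -155.8, 61.8]
tcp_rot: [2.961, 1.05, 0.0]
wrist_force: [-4.8, 1.2, 10.6]
width: 0.364
gripper_force: 30.0
clock: 42.8
ee_pos: [426.4, -213.2, 178.9]
tcp_rot: [2.957, 1.043, 0.003]
wrist_force: [1.1, 0.2, 0.1]
width: 0.498
gripper_force: 0.0
clock: 43.0
ee_pos: [427.2, -209.1, 174.8]
tcp_rot: [-2.96, -1.049, 0.0]
wrist_force: [0.8, -0.0, 0.0]
width: 0.499
gripper_force: 0.0
wrist heat_sink 0.75 circ [ 495.4 -156.9] 33.1 rect [ 495.1 -157.1] [65.  65.1] z 27.2 box [-228.4 -226.1   27.2]
wrist insulator 0.62 circ [ 494.1 -156.7] 28.8 rect [ 493.6 -156.5] [56.7 56.1] z 39.2 box [-229.2 -224.7   39.2]
wrist board 0.88 circ [ 494.4 -156.9] 25.2 rect [ 494.  -156.8] [49.7 49.3] z 49.4 box [-229.1 -225.2   49.4]
wrist diffuser 0.66 circ [ 494.2 -157. ] 20.9 rect [ 494.2 -157.2] [41. 41.] z 59.2 box [-229.2 -225.6   59.2]
wrist cover 0.83 circ [ 493.  -156.2] 16.9 rect [ 492.9 -156.2] [33.5 32.9] z 69.2 box [-229.7 -224.    69.2]
0.72 [315.  45.] [ 499.5 -152.3   13. ]
ell [ 495.5 -156.2] [129.  129.3] circ ((495.5401306152344, -156.1141815185547), 64.98767852783203) rect ((494.7171630859375, -156.71514892578125), (127.09392547607422, 129.8646240234375))
[406.23342607 313.67868588]
now [ 427.2 -209.7  175.6] psi 39.0 offset [ 313.3 -419.7   -4.4] yaw -1.5730899794460924
```

View pics/plate.png

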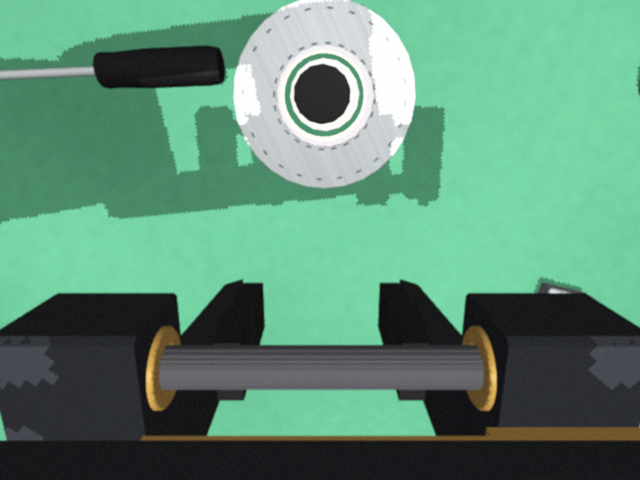

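The stack at (322,93) is complete and concentric on the plate, and nothing was disturbed. Next I close the flaps, left one first.

```bash
python3 -m inch '[{"offset":[313,-420,-25],"yaw":-1.57,"claw":-1},{"offset":[313,-420,-25],"yaw":-1.57,"claw":-1},{"offset":[313,-420,-25],"yaw":-1.57,"claw":-1},{"offset":[313,-420,-25],"yaw":-1.57,"claw":-1},{"offset":[313,-420,-25],"yaw":-1.57,"claw":-1},{"offset":[313,-420,-25],"yaw":-1.57,"claw":-1},{"offset":[313,-420,-25],"yaw":-1.57,"claw":-1},{"offset":[313,-420,-25],"yaw":-1.57,"claw":-1}]';  python3 -c "
from box import *
w=toworld([0,195]);go([*w,200],A+np.pi/2)"
```

```text
clock: 44.4
ee_pos: [410.6, 191.5, 195.2]
tcp_rot: [1.843, 2.543, 0.001]
wrist_force: [0.6, -0.5, -0.0]
width: 0.001
gripper_force: 0.0
now [410.6 191.5 195.2] psi 108.1 offset [117.5  33.9  -4.8] yaw -0.3671439766238005
```

```bash
python3 -m inch '[{"offset":[45,13,0],"yaw":-0.14,"claw":-1},{"offset":[90,26,0],"yaw":-0.28,"claw":-1},{"offset":[117,34,0],"yaw":-0.367,"claw":-1},{"offset":[117,34,0],"yaw":-0.367,"claw":-1},{"offset":[117,34,0],"yaw":-0.367,"claw":-1}]';  python3 -m inch '[{"offset":[0,0,0],"yaw":0,"claw":-1},{"offset":[0,0,0],"yaw":0,"claw":-1}]'; python3 -c "
from box import *
w=toworld([0,195]);go([*w,80],A+np.pi/2)"; python3 disc.py wrist diffuser; python3 flap.py
```

```text
clock: 44.9
ee_pos: [407.2, 311.3, 194.4]
tcp_rot: [-1.357, -2.833, 0.001]
wrist_force: [-0.1, -0.9, -0.1]
width: 0.006
gripper_force: 0.0
clock: 45.1
ee_pos: [407.8, 310.1, 194.7]
tcp_rot: [1.361, 2.832, -0.0]
wrist_force: [0.7, 0.9, 0.3]
width: 0.004
gripper_force: 0.0
now [407.8 310.1 194.7] psi 128.7 offset [  3.8   1.  114.7] yaw -0.008674765913642357
wrist diffuser 0.89 circ [538.2 409.5] 21.1 rect [538.  409.8] [41.1 41.3] z 11.2 box [162.9 186.3  11.2]
tcp box [ -0.7557062  191.3951861  194.85961767] F box [ 1.   0.2 -0.2]
1 2282 theta [2.28 2.32 2.41] ymax 161.3 zmax 109.7
-1 1822 theta [2.3  2.34 2.45] ymax 162.2 zmax 109.5
```

```bash
python3 -m inch '[{"offset":[4,1,50],"yaw":-0.008,"claw":-1},{"offset":[4,1,90],"yaw":-0.008,"claw":-1},{"offset":[4,1,113],"yaw":-0.008,"claw":-1},{"offset":[4,1,113],"yaw":-0.008,"claw":-1}]'; python3 -m inch '[{"offset":[-18,0,0],"yaw":0,"claw":-1},{"offset":[-34,0,0],"yaw":0,"claw":-1},{"offset":[-50,0,0],"yaw":0,"claw":-1},{"offset":[-65,0,0],"yaw":0,"claw":-1},{"offset":[-80,0,0],"yaw":0,"claw":-1},{"offset":[-95,0,0],"yaw":0,"claw":-1},{"offset":[-110,0,3],"yaw":0,"claw":-1}]'; python3 flap.py
```

```text
clock: 45.65
ee_pos: [403.3, 313.2, 78.3]
tcp_rot: [-1.345, -2.834, 0.009]
wrist_force: [-0.2, 0.1, 0.9]
width: 0.012
gripper_force: 0.0
clock: 46.35
ee_pos: [476.2, 229.1, 79.1]
tcp_rot: [1.346, 2.839, 0.001]
wrist_force: [-1.1, 0.7, 0.1]
width: 0.008
gripper_force: 0.9
tcp box [ 0.68296276 83.14278012 78.40250942] F box [ 0.1 -2.1  0.8]
1 1014 theta [0.84 0.87 0.94] ymax 97.0 zmax 112.6
-1 1830 theta [2.3  2.34 2.45] ymax 162.2 zmax 109.5
```

```bash
python3 -m inch '[{"offset":[-9,0,4],"yaw":0,"claw":-1},{"offset":[-18,0,10],"yaw":0,"claw":-1},{"offset":[-27,0,17],"yaw":0,"claw":-1},{"offset":[-36,0,22],"yaw":0,"claw":-1},{"offset":[-40,0,26],"yaw":0,"claw":-1},{"offset":[-40,0,28],"yaw":0,"claw":-1},{"offset":[-40,0,28],"yaw":0,"claw":-1}]'; python3 flap.py
```

```text
clock: 47.1
ee_pos: [500.5, 198.8, 50.3]
tcp_rot: [-1.346, -2.838, 0.001]
wrist_force: [0.4, 0.3, 0.1]
width: 0.005
gripper_force: 0.0
tcp box [ 0.64723621 46.47892743 50.51337234] F box [ 0.3 -0.7 -0.2]
1 924 theta [0.01 0.07 0.21] ymax 97.2 zmax 53.8
-1 1830 theta [2.3  2.34 2.44] ymax 162.2 zmax 109.6
```

```bash
python3 -m inch '[{"offset":[-7,0,-2],"yaw":0,"claw":-1},{"offset":[-14,0,-2],"yaw":0,"claw":-1},{"offset":[-14,0,0],"yaw":0,"claw":-1},{"offset":[-14,0,1.5],"yaw":0,"claw":-1},{"offset":[-14,0,2.5],"yaw":0,"claw":-1},{"offset":[-14,0,2.5],"yaw":0,"claw":-1}]'; python3 flap.py
```

```text
clock: 47.75
ee_pos: [510.1, 187.8, 49.3]
tcp_rot: [1.345, 2.838, -0.0]
wrist_force: [-2.5, -3.0, 10.3]
width: 0.002
gripper_force: 5.3
tcp box [ 1.02655662 31.79546276 49.34855591] F box [-4.4 -0.5 10.7]
1 816 theta [0.01 0.05 0.19] ymax 97.0 zmax 53.3
-1 1833 theta [2.3  2.34 2.45] ymax 162.2 zmax 109.5
```

```bash
python3 -m inch '[{"offset":[0,0,-40],"yaw":0,"claw":-1},{"offset":[0,0,-85],"yaw":0,"claw":-1},{"offset":[-20,0,-125],"yaw":0,"claw":-1},{"offset":[-65,0,-130],"yaw":0,"claw":-1},{"offset":[-110,0,-130],"yaw":0,"claw":-1},{"offset":[-155,0,-130],"yaw":0,"claw":-1},{"offset":[-200,0,-130],"yaw":0,"claw":-1},{"offset":[-228,0,-130],"yaw":0,"claw":-1}]'; python3 -m inch '[{"offset":[0,0,0],"yaw":0,"claw":-1},{"offset":[0,0,0],"yaw":0,"claw":-1}]'
cat > fit.py <<'E'
from box import *
rgb,d,K,M=snap("top"); P=cloud(d,K,M); B=tobox(P)
for sgn in (1,-1):
    q=B[(d>0)&(abs(B[...,0])<140)&(B[...,1]*sgn>27)&(B[...,1]*sgn<97)&(B[...,2]>38)]
    if len(q)<300: print(sgn,"open/hidden",len(q)); continue
    pf=np.polyfit(sgn*q[:,1],q[:,2],1); print(sgn,len(q),"theta",-np.arctan(pf[0]).round(3),"z hinge",np.polyval(pf,102.5).round(1))
E
python3 fit.py; python3 -c "
from box import *
w=toworld([0,-195]);go([*w,80],A+np.pi/2)"
```

```text
clock: 48.6
ee_pos: [655.3, 8.8, 177.9]
tcp_rot: [1.348, 2.837, -0.0]
wrist_force: [0.1, 0.2, 0.6]
width: 0.007
gripper_force: 0.0
clock: 48.8
ee_pos: [653.4, 11.5, 177.4]
tcp_rot: [-1.347, -2.837, 0.0]
wrist_force: [-0.8, 0.4, -0.0]
width: 0.003
gripper_force: 0.0
1 2213 theta 1.353 z hinge -46.4
-1 5265 theta 0.487 z hinge 561.9
now [653.1  12.3 177.5] psi 129.3 offset [-0.6 -0.9 97.5] yaw 0.00185317602867352
```

```bash
python3 -m inch '[{"offset":[0,0,45],"yaw":0.002,"claw":-1},{"offset":[0,0,80],"yaw":0.002,"claw":-1},{"offset":[0,0,97],"yaw":0.002,"claw":-1},{"offset":[0,0,97],"yaw":0.002,"claw":-1}]'; python3 -m inch '[{"offset":[18,0,0],"yaw":0,"claw":-1},{"offset":[34,0,0],"yaw":0,"claw":-1},{"offset":[50,0,0],"yaw":0,"claw":-1},{"offset":[65,0,0],"yaw":0,"claw":-1},{"offset":[80,0,0],"yaw":0,"claw":-1},{"offset":[95,0,0],"yaw":0,"claw":-1},{"offset":[110,0,3],"yaw":0,"claw":-1}]'; python3 flap.py
```

```text
clock: 49.25
ee_pos: [651.3, 13.1, 78.3]
tcp_rot: [-1.344, -2.833, 0.002]
wrist_force: [0.1, -0.5, 0.3]
width: 0.004
gripper_force: 0.0
clock: 49.95
ee_pos: [583.8, 97.8, 78.4]
tcp_rot: [1.348, 2.837, 0.0]
wrist_force: [1.7, -1.7, -0.2]
width: 0.008
gripper_force: 0.8
tcp box [  0.72214149 -81.69541142  77.16601173] F box [0.6 1.5 0.2]
1 382 theta [0.02 0.09 0.34] ymax 97.5 zmax 54.2
-1 714 theta [0.76 0.8  0.91] ymax 97.5 zmax 106.3
```

```bash
python3 -m inch '[{"offset":[9,0,4],"yaw":0,"claw":-1},{"offset":[18,0,10],"yaw":0,"claw":-1},{"offset":[27,0,16],"yaw":0,"claw":-1},{"offset":[36,0,21],"yaw":0,"claw":-1},{"offset":[42,0,25],"yaw":0,"claw":-1},{"offset":[50,0,25],"yaw":0,"claw":-1},{"offset":[50,0,26],"yaw":0,"claw":-1},{"offset":[50,0,26],"yaw":0,"claw":-1}]'; python3 -m inch '[{"offset":[0,0,1],"yaw":0,"claw":-1},{"offset":[0,0,2],"yaw":0,"claw":-1},{"offset":[0,0,3],"yaw":0,"claw":-1},{"offset":[0,0,3],"yaw":0,"claw":-1}]';python3 flap.py
```

```text
clock: 50.8
ee_pos: [552.9, 135.8, 52.2]
tcp_rot: [1.348, 2.838, 0.0]
wrist_force: [0.3, -0.5, -0.6]
width: 0.003
gripper_force: 0.0
clock: 51.2
ee_pos: [553.3, 135.4, 49.4]
tcp_rot: [1.349, 2.837, 0.0]
wrist_force: [0.2, -0.6, 1.8]
width: 0.001
gripper_force: 1.0
tcp box [  1.43769235 -36.09446764  49.41721164] F box [-0.1 -0.2  1.7]
1 172 theta [0.01 0.04 0.22] ymax 97.0 zmax 54.5
-1 1171 theta [0.01 0.06 0.26] ymax 97.4 zmax 53.8
```

Press to match the left flap (~10 N), then lift well clear and check.

```bash
python3 -m inch '[{"offset":[0,0,1],"yaw":0,"claw":-1},{"offset":[0,0,2],"yaw":0,"claw":-1},{"offset":[0,0,2],"yaw":0,"claw":-1}]'; python3 -m inch '[{"offset":[0,0,-40],"yaw":0,"claw":-1},{"offset":[0,0,-90],"yaw":0,"claw":-1},{"offset":[0,0,-140],"yaw":0,"claw":-1},{"offset":[0,0,-190],"yaw":0,"claw":-1},{"offset":[0,0,-190],"yaw":0,"claw":-1},{"offset":[0,0,-190],"yaw":0,"claw":-1},{"offset":[0,0,-190],"yaw":0,"claw":-1}]'
python3 - <<'E'
from box import *
rgb,d,K,M=snap("wrist","w2.png"); P=cloud(d,K,M); B=tobox(P)
for sgn in (1,-1):
    q=B[(d>0)&(abs(B[...,0])<120)&(B[...,1]*sgn>25)&(B[...,1]*sgn<97)&(B[...,2]>38)&(B[...,2]<70)]
    pf=np.polyfit(sgn*q[:,1],q[:,2],1); print(sgn,len(q),"theta",-np.arctan(pf[0]).round(3),"z",np.polyval(pf,[102.5,20]).round(1))
snap("scene","s2.png")
E
```

```text
clock: 51.55
ee_pos: [553.4, 135.4, 49.2]
tcp_rot: [1.348, 2.837, -0.0]
wrist_force: [-7.0, -1.5, 18.2]
width: 0.003
gripper_force: 8.9
clock: 52.25
ee_pos: [551.8, 135.5, 235.3]
tcp_rot: [-1.348, -2.835, 0.002]
wrist_force: [-0.4, 0.0, -0.1]
width: 0.007
gripper_force: 0.0
1 31464 theta -0.0 z [50. 50.]
-1 23674 theta 0.001 z [49.9 50. ]
```

View pics/w2.png

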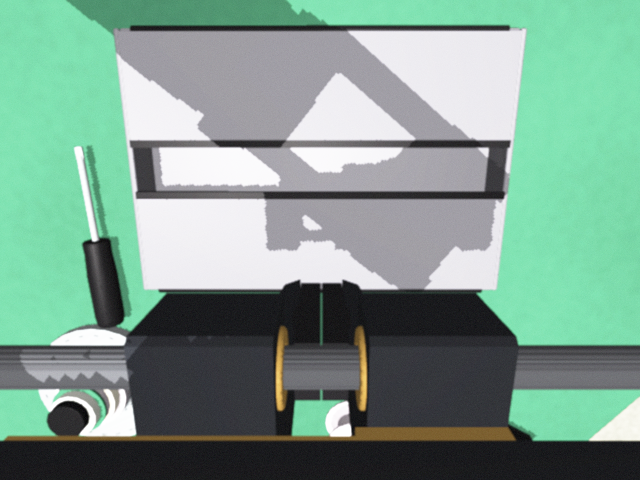

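View pics/s2.png

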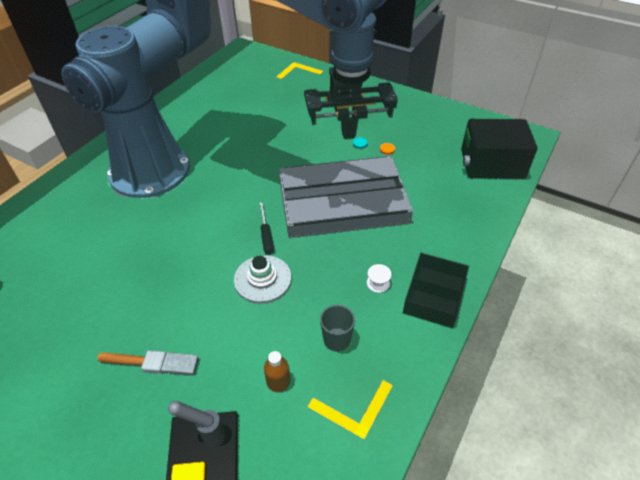

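Both flaps are level and shut (0.00 rad) and the box is empty. The stack at (262,268) in the scene view is intact, and the bystanders are where they were.

```bash
python3 -c "
from rig import job
print(job.hand_in())"
```

```text
the job is handed in; nothing more can be done
None
```

The job is handed in: all five discs are stacked widest to narrowest on the steel plate (top disc about 2 mm off centre), the box is empty with both flaps shut, and the other things on the bench were not moved.

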